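# Caliper check of a hard biscuit

### The job

Take the bar-shaped ginger biscuit out of the open biscuit box, lay it flat and centred along the beam of the bench caliper between the jaws, and slide the jaw shut on it until it bears squarely on both jaws and the force pointer stands at about its 5 N mark, without crushing it; leave it clamped like that for me to read. Lower the heavy lid of the box all the way shut without slamming it, so that the two round biscuits left inside stay crisp, and do not shift or tip the loaf tin or the flour shaker.

Things in the scene. Friction and masses are not known exactly. Their poses are not given: they have to be found in the camera images.
- caliper: Bench caliper, fixed: grey stand 310 x 100 mm (foot 12 mm thick, pillars at y +-128 mm) under a steel beam 28 mm wide and 12 mm thick; the part rests on the beam's flat top, 60 mm above the table. Origin: middle of the stand's underside; y along the beam, z up. Fixed jaw at the -y end, carriage with sliding jaw on the +y side; jaws 28 mm wide, 38 mm above the beam top.
- fixed_face (a point): Middle of the measuring face of the fixed jaw, 20 mm above the beam top; in the caliper's frame it is 125 mm from the origin towards -y, and the face looks to +y.
- carriage (a joint): Position of the carriage, m: the gap between the jaw faces while the sliding jaw is not pressed back; 0 jaws together, 0.150 fully open. Grows towards the caliper's +y. Moves against about 10 N of friction and stays where it is left.
- carriage_end (a point): Middle of the flat outer (+y) end face of the carriage, 16 mm above the beam top, 92 mm behind the unpressed jaw face. Housing: 42 mm wide, 70 mm long along the beam, from 18 mm below to 26 mm above the beam top. Push this face towards the caliper's -y to close the jaw, or pinch the housing across its 42 mm.
- jaw (a joint): How far the spring-loaded sliding jaw has been pushed back into its carriage, m: 0 at rest, stop at 0.010. The spring presses on the part with 1 N plus 1 N per mm. The pointer on top of the jaw stands at the thick 5 N mark at 0.004. The true gap between the faces is carriage + jaw.
- jaw_face (a point): Middle of the measuring face of the sliding jaw, 20 mm above the beam top; the face looks to -y of the caliper, towards the fixed jaw.
- bar: Hard ginger biscuit, a plain rectangular bar 78 mm long (its x), 38 mm wide (its y), 18 mm thick, brown with rows of docking holes, 50 to 80 g. It starts lying flat in the box. Origin: middle of its underside. Its 78 mm length is what is measured.
- round_a: Round biscuit, 50 mm across, 14 mm thick, in the box; it stays there. Origin: middle of its underside.
- round_b: A second round biscuit, same as the other, in the box; it stays there. Origin: middle of its underside.
- box: Steel biscuit box fixed to the table, 162 mm (x) by 265 mm (y) outside, 65 mm high, walls and floor 3 mm. Origin: middle of its underside, z up. The lid's hinge runs along its +x side (away from the robot). The three biscuits lie about 75 mm apart in a row along y, 10 to 30 mm from the middle towards the robot side (-x).
- lid (a joint): Angle of the heavy 0.9 kg lid, rad: 0 shut, starts 1.32 to 1.53, nearly upright. A stiff hinge (1.1 N m) holds it where it is left, so push it down all the way, 2 to 8 N at the free edge; a quick push slams it. Lid 10 mm thick, 275 mm wide; free edge 174 mm from the hinge, with a lip 90 mm wide and 4 mm thick reaching 13 mm farther.
- lid_hinge (a point): On the hinge axis at the middle of the lid's width, 65 mm above the table: 87 mm from the box origin along the box's +x. The axis is the box's y.
- lid_edge (a point): Middle of the lid's free edge on its outer face (the one that is on top when shut): 174 mm from the hinge axis, towards the box's -x when shut, and 11 mm above the hinge axis when shut. When the lid is open the outer face looks away from the robot.
- tin: Empty loaf tin, dark steel, 200 mm (x) by 90 mm (y), 65 mm high, standing loose between the box and the caliper. Origin: middle of its underside.
- shaker: Flour shaker, upright aluminium cylinder 68 mm across and 125 mm tall, standing loose behind the caliper. Origin: middle of its underside.
Not all that is in view belongs to the job. Of the things that look like the bar, the smaller one is meant. What is shaped like the round_b but yellow is not meant.

How it is judged (in metres and radians):
At the end, for the whole second after the job is handed in: The bar lies flat on the beam, centred within 12 mm, along it within 0.08 rad, within 2.5 mm of the fixed jaw; it holds the sliding jaw pushed back 2 to 7 mm (3 to 8 N); the lid is shut within 0.04 rad with both round biscuits inside; all at rest (value of joint jaw between 0.002 and 0.007 m and y of bar in the frame of fixed_face between 0.0365 and 0.0415 m and x of bar in the frame of fixed_face between -0.012 and 0.012 m and z of bar in the frame of fixed_face between -0.023 and -0.017 m and angle between the x axis of bar and the y axis of caliper, either way round below 0.08 rad and angle between bar's own z axis and vertical below 0.06 rad and linear speed of bar below 0.01 m/s and value of joint lid below 0.04 rad and x of round_a in the frame of box between -0.081 and 0.081 m and y of round_a in the frame of box between -0.132 and 0.132 m and height (world z) of each of round_a, round_b below 0.06 m and x of round_b in the frame of box between -0.081 and 0.081 m and y of round_b in the frame of box between -0.132 and 0.132 m); the robot touches nothing.
It fails at once if the biscuit is crushed: the sliding jaw pushed back more than 9 mm (10 N) (value of joint jaw above 0.009 m).
It fails at once if the lid slams: faster than 1.2 rad/s in its last 0.25 rad (value of joint lid below 0.25 rad and velocity of joint lid below -1.2 rad/s).
It fails at once if the loaf tin is shifted more than 30 mm or tipped (distance of tin from where it was at the start of the episode above 0.03 m or angle between tin's own z axis and vertical above 0.35 rad).
It fails at once if the flour shaker is shifted more than 30 mm or tipped (distance of shaker from where it was at the start of the episode above 0.03 m or angle between shaker's own z axis and vertical above 0.35 rad).
It also fails if it takes over 72 s, if anything falls off the work surface, if the arm or the gripper's body presses on something with over 40 N, if the wrist force passes 120 N, or if a joint passes its speed limit or range.

### The arm

A 6-joint arm with a two-finger parallel gripper is mounted at the origin on the work surface. World frame = base frame: x ahead of the robot, y to its left, z up, the work surface at z = 0. Lengths are in mm, angles in rad, forces in N, time in s.
With the tool pointing down it reaches from about 350 to 850 mm from the base axis. Payload 8.1 kg.
Tool frame: the origin (TCP) lies at the very end of the fingers, on their centre line; the grasp point (between the pads) lies behind it (ctrl.hold_point_z is the z of the grasp point in the tool frame, in mm); z points along the fingers, y is the direction in which the jaws open and shut (so a half turn about z gives the same grasp; the last joint's range is limited). The gripper opens to 93 mm and grips with 3 to 60 N. Pads are 15 mm wide; open, the fingers measure 128 mm over their backs; the gripper's body (75 mm by 188 mm) begins 65 mm behind the grasp point.
Start: joints at [1.161, 0.13, 1.488, -0, 1.523, -0.085], TCP at [191.45, 568.64, 183.735] pointing down, gripper open.
Joint ranges: [-2.96, 2.96], [-0.89, 2.26], [0.02, 2.5], [-1.34, 4.48], [0, 2.73], [-2.66, 2.66]. Speed limits (rad/s): [2.39, 2.39, 2.79, 3.14, 3.14, 3.14].

### API

Orientations are given as a rotation vector (axis times angle).
In Python, from cell import ctrl, viewer, hand_in gives the robot as it stands.
- The arm moves only by the tool send_rows, never from a script. Its argument "series" is a list that holds one entry, the list of rows, each a list of 6 numbers: the shift along the tool's x, y, z in mm, then the turn, a rotation vector about the tool's x, y, z in units of 6 degrees (1.0 is 6 degrees). A call has 1 to 12 rows; each row is the pose to reach, as a shift and turn from the pose measured when the call began, along the tool's axes at that moment; what a row does not reach only later rows make up. A row lasts 1/10 s, in which the tool goes at most 50 mm and 8.59 degrees, less where a joint would pass 70% of its speed; a pose out of reach is approached as far as the arm can. A call with a gripper value outside its range is refused whole. "hand" is the opening, from -1 (shut) to 1 (fully open), set as the call begins (left out, the last holds). The fingers move at their own pace and stop on an object; the grip force is fixed at half the most. Time passes only in rows, so rows that repeat a pose let the fingers close. It gives the time, the measured TCP pose, the force and the opening at its end, in the units of the state.
- ctrl.state(): the state, without advancing time (a new reading comes with each control period).
- viewer.snapshot(name): name is "side" or "top"; returns a dict with "color" (420x560x3 uint8, red, green, blue), "K" (3x3 intrinsics, pixels), "R" (3x3) and "t" (3): a world point X has camera coordinates R X + t. Camera axes: x right, y down, z forward; pixel columns grow to the right and rows downward; lengths in mm; the calibration is good to about 2 mm. A picture is of the moment at which its call begins. There is no depth.
- hand_in(): hands the job in, once; it reports no verdict.
The state is a dict: "clock": time; "joints": joint angles; "qvel": joint speeds; "joint_torque": joint torques, N m; "tcp_pos": TCP position; "tool_rot": TCP orientation; "ft_force": force on the tool from outside, world axes, zero at the start; "torque": the same for the moment, N m; "grip_width": finger opening in mm.
Only numpy, scipy, OpenCV 4.12 (cv2) and the standard library are available. Lean on these libraries where they do the work, as an engineer would, in place of code of your own. Each camera call takes 0.05 s, during which the arm holds its last target.

## Working session

There is one attempt and no reset: what is moved stays moved. The work goes in short steps, Python scripts to look and compute and a tool call to move; the robot and the scene stay as the last step left them, time stands still between calls to the robot, and variables do not carry over. Pictures are saved under pics/ and viewed, and the job is handed in when it is done.

Besides the shell and the picture viewer there is one more tool, called after "Emit:" in YAML: its name, and indented under it one key for each argument. send_rows: Moves the arm, as the interface text tells. Its arguments: {"type":"object","properties":{"series":{"type":"array","items":{"type":"array","items":{"type":"array","items":{"type":"number"}}}},"hand":{"type":"number"}},"required":["series"]}

```bash
mkdir -p pics; ls; cat > h.py <<'E'
import numpy as np, cv2
from cell import ctrl, viewer, hand_in
def snap(n,f):
    s=viewer.snapshot(n); cv2.imwrite(f'pics/{f}.png',s['color'][:,:,::-1]); np.savez(f'pics/{f}.npz',**s); return s
def ray(s,u,v):
    R=np.array(s['R']);t=np.array(s['t']).ravel();K=np.array(s['K'])
    d=R.T@np.linalg.solve(K,[u,v,1.]); c=-R.T@t; return c,d
def onz(s,u,v,z):
    c,d=ray(s,u,v); return c+d*(z-c[2])/d[2]
def proj(s,X):
    p=np.array(s['K'])@(np.array(s['R'])@np.array(X,float)+np.array(s['t']).ravel()); return p[:2]/p[2]
def ld(f): return dict(np.load(f'pics/{f}.npz'))
E
python3 - <<'E'
from h import *
for n in('top','side'):
    s=snap(n,n+'0'); c,d=ray(s,280,210); print(n,c,d,s['K'])
print(ctrl.state(), ctrl.hold_point_z)
E
```

```text
pics
top [ 378.58522891    5.29285443 1116.3410262 ] [ 0.11619155  0.02798005 -0.99289741] [[493.41582676   0.         282.83688397]
 [  0.         493.41582676 205.1766221 ]
 [  0.           0.           1.        ]]
side [ 193.18881084 -751.41609506  567.74861151] [ 0.3225915   0.80722263 -0.49431443] [[414.0129567    0.         280.13196591]
 [  0.         414.0129567  211.86541898]
 [  0.           0.           1.        ]]
{'clock': 0.1, 'joints': array([ 1.16062069e+00,  1.31100045e-01,  1.48912813e+00, -4.28323333e-06,
        1.52299395e+00, -8.53917149e-02]), 'qvel': array([ 5.79256887e-04,  1.57324875e-05, -1.82080024e-03, -7.44266174e-04,
        2.22151921e-03, -2.24346612e-04]), 'joint_torque': array([ 7.76206634e-04, -5.61346507e+01, -4.93091011e+01,  7.70457624e-02,
        2.91934214e-02, -3.68363806e-05]), 'tcp_pos': array([191.21777866, 568.13306445, 182.8069878 ]), 'tool_rot': array([-5.07865635e-01, -3.09986870e+00,  2.48271868e-03]), 'ft_force': array([-0.12082576, -0.3456298 , -1.11921027]), 'torque': array([-0.01818991, -0.00273976, -0.04496096]), 'grip_width': 93.05521690727618} -18.8
```

View pics/top0.png

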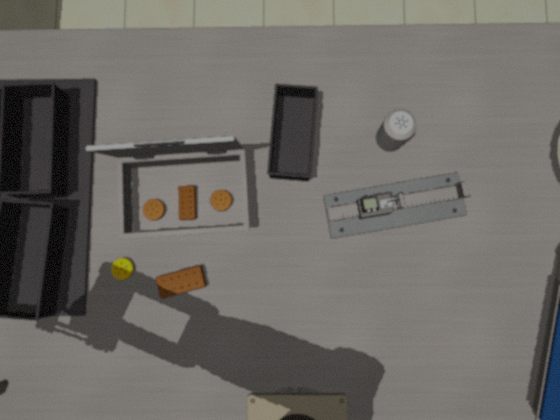

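View pics/side0.png

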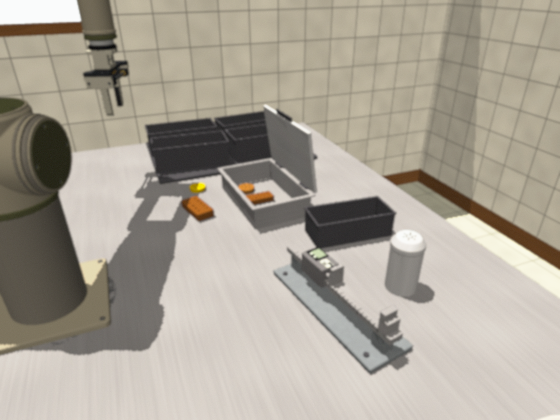

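```bash
python3 - <<'E'
from h import *
s=ld('top0');im=s['color'][:,:,::-1]
a=cv2.resize(im[120:310,80:260],None,fx=3,fy=3,interpolation=cv2.INTER_CUBIC)
b=cv2.resize(im[165:245,315:475],None,fx=5,fy=5,interpolation=cv2.INTER_CUBIC)
cv2.imwrite('pics/c1.png',np.clip(a*1.5,0,255));cv2.imwrite('pics/c2.png',np.clip(b*1.6,0,255))
hsv=cv2.cvtColor(im,cv2.COLOR_BGR2HSV)
m=cv2.inRange(hsv,(3,130,60),(22,255,255))
cs,_=cv2.findContours(m,0,2)
for c in cs:
    if cv2.contourArea(c)>60:
        r=cv2.minAreaRect(c);print(r,cv2.contourArea(c))
        for z in(15,):
            B=cv2.boxPoints(r);P=[onz(s,*p,z)[:2] for p in B];
            print(' ctr',onz(s,*r[0],21)[:2].round(1), np.round([np.linalg.norm(P[0]-P[1]),np.linalg.norm(P[1]-P[2])],1),np.round(P,0).tolist())
E
```

```text
((180.4269256591797, 281.5653381347656), (22.01415252685547, 46.83489227294922), 74.74488067626953) 935.0
 ctr [349.  256.1] [103.9  48.7] [[359.0, 315.0], [386.0, 214.0], [339.0, 201.0], [312.0, 300.0]]
((153.0, 209.5), (19.0, 20.0), 90.0) 298.5
 ctr [509.3 321.9] [45.6 43.3] [[532.0, 347.0], [532.0, 302.0], [488.0, 300.0], [489.0, 346.0]]
((220.75001525878906, 199.75), (19.091880798339844, 19.798988342285156), 45.0) 299.5
 ctr [530.6 169.4] [44.7 43.9] [[531.0, 201.0], [563.0, 170.0], [532.0, 139.0], [500.0, 170.0]]
((187.0, 202.0), (32.0, 16.0), 90.0) 469.5
 ctr [525.9 245.5] [36.5 73. ] [[564.0, 266.0], [563.0, 229.0], [490.0, 228.0], [490.0, 264.0]][ WARN:0@0.397] global loadsave.cpp:1063 imwrite_ Unsupported depth image for selected encoder is fallbacked to CV_8U.
```

View pics/c1.png

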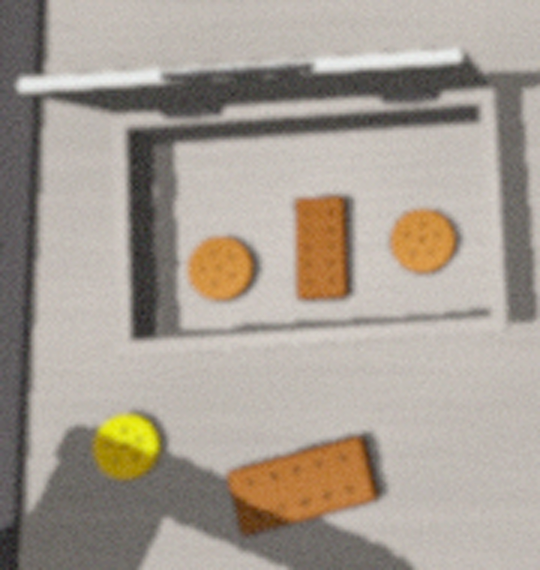

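View pics/c2.png

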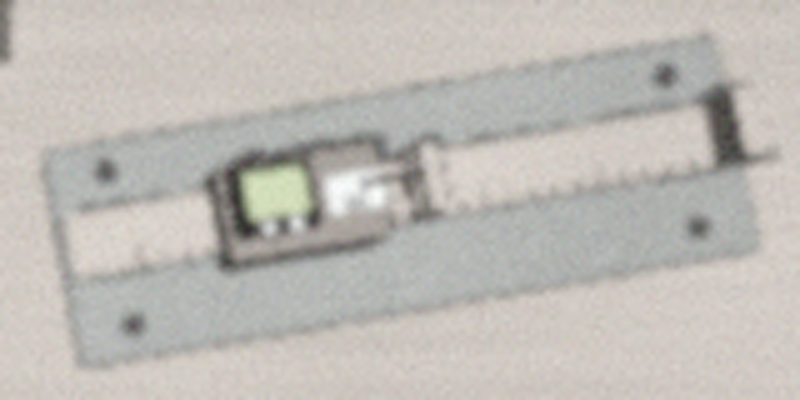

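```bash
python3 - <<'E'
from h import *
s=ld('top0')
f=lambda x,y,z:onz(s,315+x/5-.4,165+y/5-.4,z)
C=[f(*p,12) for p in((42,150),(712,35),(762,250),(80,368))]
C=np.array(C);print(C.round(1), [np.linalg.norm(C[i]-C[(i+1)%4]).round(1) for i in range(4)])
o=C.mean(0); yv=(C[0]+C[3]-C[1]-C[2])/2; a=np.arctan2(-yv[0],yv[1]);print('caliper',o,'yaw',a)
yd=np.array([-np.sin(a),np.cos(a)]);xd=np.array([np.cos(a),np.sin(a)])
for nm,p,z in(('hous outer far',(212,175),86),('hous outer near',(230,268),86),('hous inner far',(380,140),86),('inner near',(390,235),86),('jawface far',(440,140),98),('jawface near',(432,215),98),('fix far',(708,95),98),('fix near',(720,165),98),('beam edges',(600,115),60),('beam e near',(615,180),60),('beam L',(65,210),60),('beam L n',(75,275),60)):
    P=f(*p,z);d=P[:2]-o[:2];print(nm,P.round(1),'cal xy',(d@xd).round(1),(d@yd).round(1))
# bar
im=s['color'][:,:,::-1]
hsv=cv2.cvtColor(cv2.resize(im,None,fx=4,fy=4,interpolation=cv2.INTER_CUBIC),cv2.COLOR_BGR2HSV)
m=cv2.inRange(hsv,(3,110,50),(24,255,255));cs,_=cv2.findContours(m,0,1)
for c in cs:
    if cv2.contourArea(c)>1000:
        q=np.array([onz(s,(p[0]+.5)/4-.5,(p[1]+.5)/4-.5,21)[:2] for p in c[:,0]],np.float32)
        r=cv2.minAreaRect(q);M=cv2.moments(q.reshape(-1,1,2));print(np.round(r[0],1),np.round(r[1],1),r[2],M['m10']/M['m00'],M['m01']/M['m00'])
# box rim corners z=65
im2=cv2.convertScaleAbs(im,alpha=1.7)
cv2.imwrite('pics/c3.png',cv2.resize(im2[130:245,80:260],None,fx=4.4,fy=4.4,interpolation=cv2.INTER_CUBIC))
t=ld('side0')['color'][:,:,::-1]
cv2.imwrite('pics/c4.png',cv2.resize(t[95:235,180:330],None,fx=4,fy=4,interpolation=cv2.INTER_CUBIC))
cv2.imwrite('pics/c5.png',cv2.resize(t[190:370,250:440],None,fx=3.3,fy=3.3,interpolation=cv2.INTER_CUBIC))
E
```

```text
[[ 542.4  -60.8   12. ]
 [ 593.1 -363.5   12. ]
 [ 495.4 -381.2   12. ]
 [ 443.9  -76.5   12. ]] [np.float64(307.0), np.float64(99.3), np.float64(309.0), np.float64(99.7)]
caliper [ 518.68440223 -220.49873939   12.        ] yaw 0.16686536311232728
hous outer far [ 520.4 -127.6   86. ] cal xy 17.1 91.4
hous outer near [ 481.1 -134.2   86. ] cal xy -22.8 91.3
hous inner far [ 534.8 -198.3   86. ] cal xy 19.6 19.2
inner near [ 494.6 -201.2   86. ] cal xy -20.5 23.0
jawface far [ 532.9 -220.7   98. ] cal xy 13.9 -2.6
jawface near [ 501.5 -216.4   98. ] cal xy -16.3 6.9
fix far [ 551.1 -332.    98. ] cal xy 13.5 -115.3
fix near [ 521.7 -335.6   98. ] cal xy -16.1 -114.0
beam edges [ 549.1 -298.    60. ] cal xy 17.1 -81.5
beam e near [ 520.8 -303.3   60. ] cal xy -11.6 -82.0
beam L [509.1 -67.5  60. ] cal xy 15.9 152.5
beam L n [480.9 -71.4  60. ] cal xy -12.5 153.3
[349. 256.] [ 49.8 105.9] 15.531488418579102 349.49660232279587 255.97982840900744
[510.3 321.1] [48.3 46.4] 87.797607421875 510.41077375071984 320.99352584428743
[530.1 169.4] [48.  45.9] 89.71511840820312 530.4101522992828 169.23902154817213
[525.5 245.6] [76.  37.6] 2.540238380432129 525.4047854467174 245.62788382399543
```

View pics/c3.png

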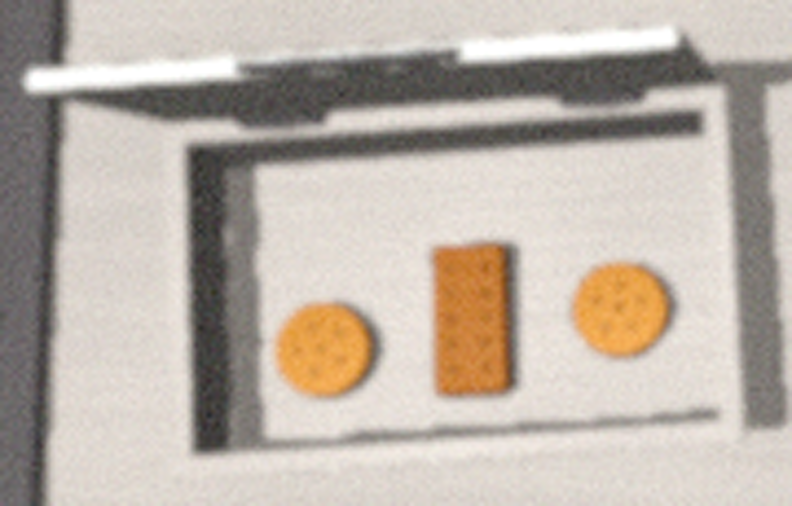

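View pics/c4.png

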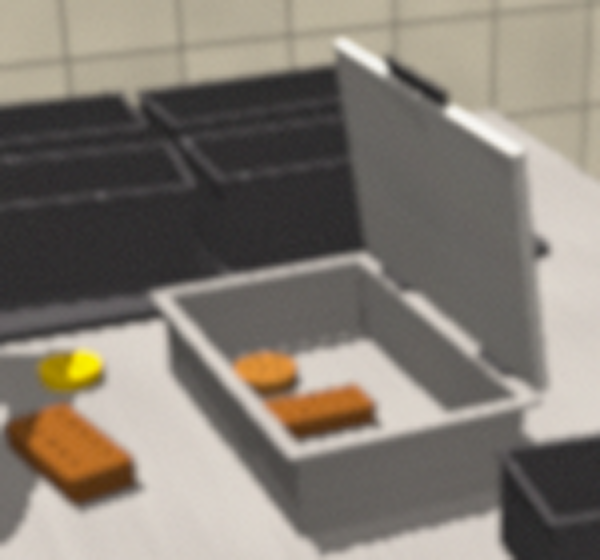

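View pics/c5.png

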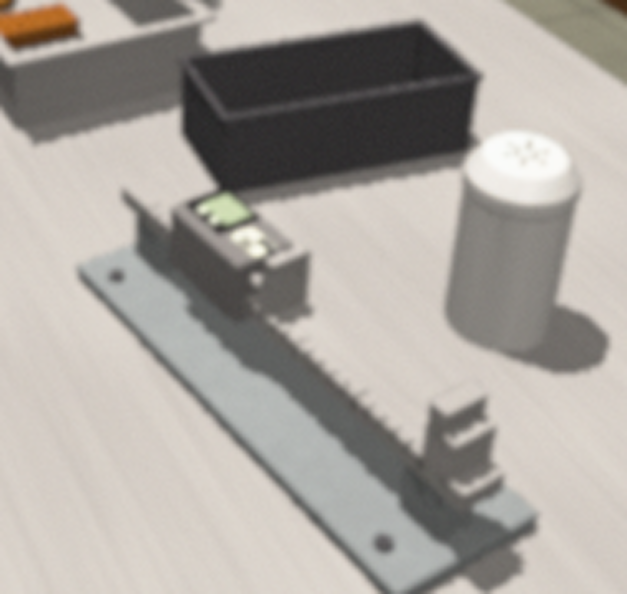

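```bash
python3 - <<'E'
from h import *
s=ld('top0'); t=ld('side0')
f=lambda x,y,z:onz(s,80+x/4.4-.4,130+y/4.4-.4,z)
FL,FR,NL=f(188,148,65),f(703,112,65),f(195,452,65)
print(FL.round(1),FR.round(1),NL.round(1),np.linalg.norm(FL-FR),np.linalg.norm(FL-NL))
yv=(FL-FR)[:2];a=np.arctan2(-yv[0],yv[1]);xv=(FL-NL)[:2];print('yaw',a,np.arctan2(xv[1],xv[0]))
c=((FR+NL)/2)[:2];print('box c',c)
nr=f(742,432,65);fr=f(725,85,65);print(nr,fr)
a=0.5*(a+np.arctan2(xv[1],xv[0]))
xd=np.array([np.cos(a),np.sin(a)]);yd=np.array([-xd[1],xd[0]])
print('nr in box',(nr[:2]-c)@xd,(nr[:2]-c)@yd,'bar',(np.array([525.4,245.6])-c)@xd,(np.array([525.4,245.6])-c)@yd)
# lid edge from top: points of white band near end robot-side and width
for ph in np.arange(1.3,1.56,.03):
    r=[]
    for sy in(137.5,-137.5):
      for h in(11,1):
        X=c+xd*(87-174*np.cos(ph)+h*np.sin(ph))+yd*sy
        P=[*X,65+174*np.sin(ph)+h*np.cos(ph)]
        pt=(proj(s,P)-[80-.4,130-.4])*4.4; ps=(proj(t,P)-[180-.4,95-.4])*4
        r.append((pt.round(0).tolist(),ps.round(0).tolist()))
    print(round(ph,2),r)
# tin, shaker
hs=s['color']
print('shaker top',onz(s,400,123,125),'tin',[onz(s,*p,65).round(0)[:2].tolist() for p in((277,85),(317,87),(309,180),(269,177))])
E
```

```text
[606.4 379.9  65. ] [622.7 123.4  65. ] [455.  370.6  65. ] 257.06476463433484 151.6658347679059
yaw 0.06360633833757678 0.06158719656798977
box c [538.8363756  246.96649871]
[463.65555144 102.96092659  65.        ] [636.29815767 112.53744057  65.        ]
nr in box -84.04197725464388 -139.02052791091046 bar -13.495542495146099 -0.5232978513857068
1.3 [([27.0, 121.0], [314.0, 43.0]), ([30.0, 145.0], [302.0, 49.0]), ([682.0, 76.0], [493.0, 157.0]), ([684.0, 100.0], [479.0, 163.0])]
1.33 [([26.0, 109.0], [321.0, 41.0]), ([29.0, 133.0], [308.0, 46.0]), ([681.0, 64.0], [500.0, 154.0]), ([683.0, 88.0], [486.0, 160.0])]
1.36 [([25.0, 96.0], [327.0, 39.0]), ([27.0, 120.0], [315.0, 44.0]), ([681.0, 51.0], [508.0, 151.0]), ([682.0, 75.0], [494.0, 157.0])]
1.39 [([24.0, 84.0], [334.0, 37.0]), ([26.0, 108.0], [321.0, 41.0]), ([680.0, 38.0], [516.0, 149.0]), ([681.0, 62.0], [501.0, 154.0])]
1.42 [([23.0, 71.0], [340.0, 36.0]), ([25.0, 95.0], [328.0, 39.0]), ([679.0, 26.0], [523.0, 147.0]), ([681.0, 50.0], [509.0, 152.0])]
1.45 [([23.0, 59.0], [347.0, 34.0]), ([24.0, 83.0], [334.0, 38.0]), ([678.0, 13.0], [531.0, 145.0]), ([680.0, 37.0], [516.0, 149.0])]
1.48 [([22.0, 47.0], [353.0, 33.0]), ([23.0, 70.0], [341.0, 36.0]), ([677.0, 1.0], [538.0, 143.0]), ([679.0, 25.0], [524.0, 147.0])]
1.51 [([22.0, 35.0], [360.0, 32.0]), ([23.0, 58.0], [347.0, 35.0]), ([677.0, -11.0], [546.0, 142.0]), ([678.0, 13.0], [531.0, 145.0])]
1.54 [([22.0, 22.0], [366.0, 32.0]), ([23.0, 46.0], [354.0, 34.0]), ([676.0, -23.0], [553.0, 141.0]), ([677.0, 0.0], [539.0, 144.0])]
shaker top [ 673.62707992 -214.12205169  125.        ] tin [[781.0, 41.0], [775.0, -47.0], [567.0, -28.0], [574.0, 59.0]]
```

```bash
cat >> h.py <<'E'
from scipy.spatial.transform import Rotation as Ro
def Rt(deg):
    a=np.radians(deg); y=np.array([np.cos(a),np.sin(a),0]); z=np.array([0,0,-1.]); return np.stack([np.cross(y,z),y,z],1)
def rows(*wp):
    """wp: (x,y,z,theta_deg)"""
    s=ctrl.state(); p=np.array(s['tcp_pos']);R=Ro.from_rotvec(s['tool_rot']).as_matrix()
    print('clk',round(s['clock'],2),'tcp',p.round(1),'yaw',np.degrees(np.arctan2(R[1,1],R[0,1])).round(2),'z',R[:,2].round(3),'F',np.round(s['ft_force'],2),'w',round(s['grip_width'],1))
    for w in wp:
        print('  ',(R.T@(np.array(w[:3])-p)).round(1).tolist(),(Ro.from_matrix(R.T@Rt(w[3])).as_rotvec()/np.radians(6)).round(2).tolist())
E
python3 -c "
from h import *
rows((520.5,245.4,190,92.8),(520.5,245.4,7,92.8))"
```

```text
clk 0.1 tcp [191.2 568.1 182.8] yaw 71.39 z [-0.001 -0.001 -1.   ] F [-0.12 -0.35 -1.12] w 93.1
   [-415.1, -200.8, -6.9] [-0.02, -0.0, -3.57]
   [-415.1, -200.5, 176.1] [-0.02, -0.0, -3.57]
```

Emit:
send_rows:
  series:
    - [[-35,-17,-7,0,0,-0.3],[-73,-35,-7,0,0,-0.6],[-111,-54,-7,0,0,-1],[-149,-72,-7,0,0,-1.3],[-187,-91,-7,0,0,-1.6],[-225,-109,-7,0,0,-1.9],[-263,-127,-7,0,0,-2.3],[-301,-146,-7,0,0,-2.6],[-339,-164,-7,0,0,-2.9],[-377,-182,-7,0,0,-3.2],[-415,-201,-7,0,0,-3.57],[-415,-201,-7,0,0,-3.57]]
  hand: 0.1

```text
clock: 1.3
tcp_pos: [523.0, 241.1, 189.3]
tool_rot: [0.071, -3.14, 0.005]
ft_force: [0.0, 0.6, 0.4]
grip_width: 51.7
```

```bash
python3 -c "
from h import *
rows((520.5,245.4,30,92.8),(520.5,245.4,7,92.8))
s=snap('side','side1')
cv2.imwrite('pics/c6.png',cv2.resize(s['color'][20:260,100:400,::-1],None,fx=2.5,fy=2.5))"
```

```text
clk 1.3 tcp [523.  241.1 189.3] yaw 92.61 z [-0.001 -0.003 -1.   ] F [0.   0.56 0.38] w 51.7
   [2.2, 5.0, 159.3] [-0.03, -0.01, -0.03]
   [2.1, 5.0, 182.3] [-0.03, -0.01, -0.03]
```

View pics/c6.png

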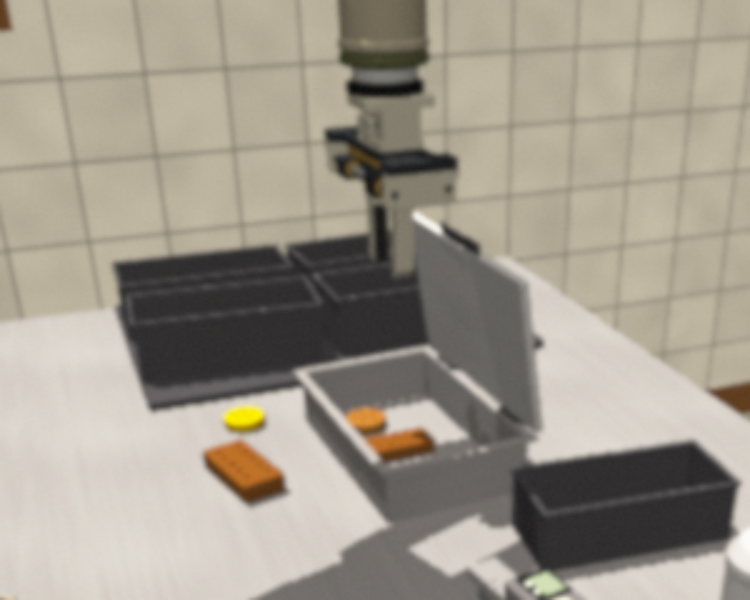

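The gripper hangs over the open box in front of the lid (fingers about crop pixel 395,240), clear of it, with the bar beneath at about (400,445). The target is this 76 x 38 mm bar; the lookalike at top-view pixel (181,281) measures 106 x 50 mm. Descending.

Emit:
send_rows:
  series:
    - [[2,5,30,0,0,0],[2,5,60,0,0,0],[2,5,90,0,0,0],[2,5,115,0,0,0],[2,5,135,0,0,0],[2,5,150,0,0,0],[2,5,150,0,0,0]]

```text
clock: 2.05
tcp_pos: [516.3, 247.7, 36.6]
tool_rot: [0.072, -3.134, 0.005]
ft_force: [0.4, -0.8, -0.6]
grip_width: 51.0
```

```bash
python3 -c "
from h import *
rows((520.5,245.4,7,92.8))
s=snap('side','side2')
cv2.imwrite('pics/c7.png',cv2.resize(s['color'][120:240,200:330,::-1],None,fx=4.5,fy=4.5))
s=snap('top','top2')
cv2.imwrite('pics/c8.png',cv2.resize(s['color'][120:260,80:260,::-1],None,fx=4,fy=4))"
```

```text
clk 2.05 tcp [516.3 247.7  36.6] yaw 92.63 z [-0.006 -0.004 -1.   ] F [ 0.38 -0.81 -0.57] w 51.0
   [-4.3, -2.3, 29.6] [-0.03, -0.06, -0.03]
```

View pics/c7.png

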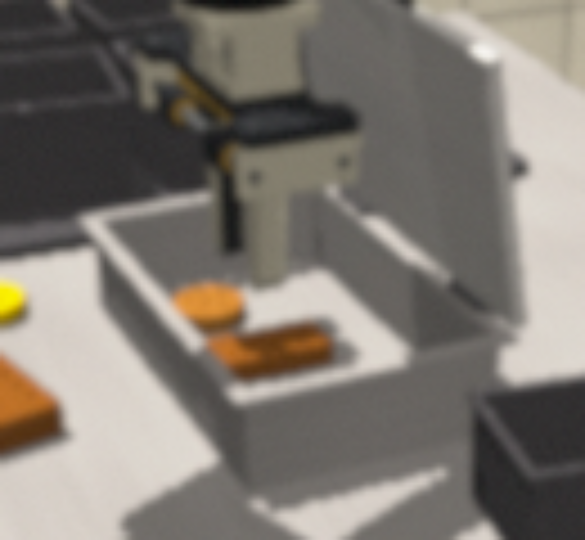

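View pics/c8.png

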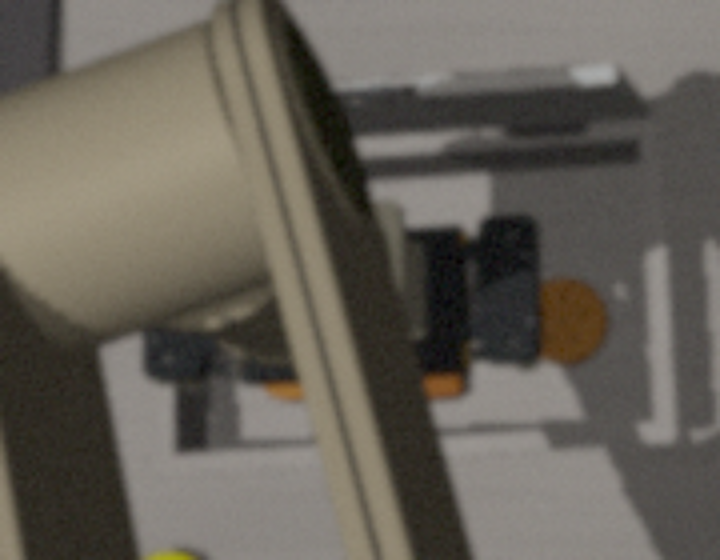

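The fingers are above the bar; the near fingertip appears at crop pixel (268,280). I check that against where its projection should be.

```bash
python3 -c "
from h import *
s=ld('side2')
for P in((516,222,36.6),(516,205,36.6),(516,271,36.6),(525,245,21),(525-39,227,21),(525+39,227,21),(564,264,21)): print(P,((proj(s,P)-[199.6,119.6])*4.5).round())
im=s['color']
"
```

```text
(516, 222, 36.6) [262. 336.]
(516, 205, 36.6) [271. 347.]
(516, 271, 36.6) [237. 303.]
(525, 245, 21) [264. 340.]
(486, 227, 21) [214. 363.]
(564, 227, 21) [332. 341.]
(564, 264, 21) [311. 316.]
```

```bash
python3 -c "
from h import *
s=ld('side1')
for P in((523,215,189.3),(523,197,189.3)): print(P,((proj(s,P)-[99.8,19.8])*2.5).round())
s=ld('side0')
for P in((191,568,183),(191+15,568+44,183),(191-15,568-44,183)): print(proj(s,P).round())
rows()
s=snap('side','side3')
cv2.imwrite('pics/c9.png',cv2.resize(s['color'][120:240,200:330,::-1],None,fx=4.5,fy=4.5))
rows()
"
```

```text
(523, 215, 189.3) [399. 307.]
(523, 197, 189.3) [405. 313.]
[117. 121.]
[121. 117.]
[113. 126.]
clk 2.15 tcp [518.7 248.2  39.7] yaw 92.61 z [-0.002 -0.002 -1.   ] F [ 0.79 -0.62  0.45] w 51.2
clk 2.2 tcp [519.5 248.3  40.5] yaw 92.6 z [-0.    -0.002 -1.   ] F [ 0.34  0.13 -0.12] w 51.2
```

View pics/c9.png

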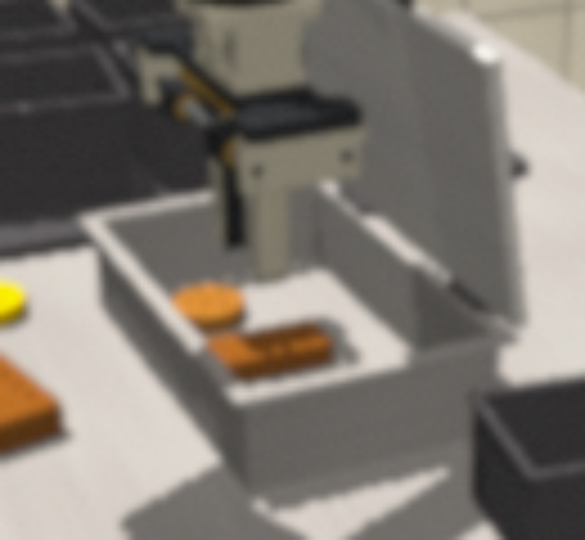

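```bash
python3 -c "
from h import *
a=ld('side0')['color'][40:140,60:160,::-1]; b=ld('side3')['color'][130:230,215:315,::-1]
f=lambda q:cv2.resize(cv2.convertScaleAbs(q,alpha=1.3),None,fx=4,fy=4,interpolation=cv2.INTER_CUBIC)
cv2.imwrite('pics/c10.png',np.hstack([f(a),f(b)]))
s=ld('side3')
q=lambda P:((proj(s,P)-[214.6,129.6])*4).round()
print(q((519,222,40)),q((519,271,40)))
for dz in(84,): print(q((519-37,248-94,40+dz)),q((519+37,248-94,40+dz)))
"
```

```text
[177. 253.] [154. 224.]
[153. 191.] [262. 172.]
```

View pics/c10.png

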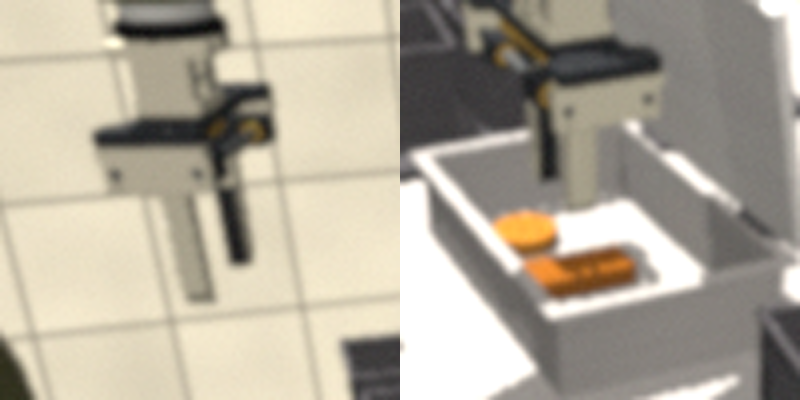

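```bash
python3 -c "
from h import *
s=ld('top2');t=ld('side2')
q=lambda P:((proj(s,P)-[79.6,119.6])*4).round()
for z in (121,140,160,180,200):
  print(z,q((479,154,z)),q((553,154,z)), ((proj(t,(479,154,z))-[199.6,119.6])*4.5).round())
# triangulate the body right end corners: top crop8 (540,362)near ; (540,215) far ; 
"
```

```text
121 [564. 394.] [566. 251.] [235. 265.]
140 [559. 390.] [561. 244.] [234. 234.]
160 [553. 386.] [555. 237.] [232. 201.]
180 [546. 382.] [548. 230.] [231. 167.]
200 [539. 377.] [542. 222.] [230. 132.]
```

The fingertip and body appear some 30–40 mm higher in the side view than the reported TCP. I'll go down gently and check again, watching the force.

```bash
python3 -c "
from h import *
rows((520.5,245.4,10,92.8))"
```

```text
clk 2.2 tcp [519.5 248.3  40.5] yaw 92.6 z [-0.    -0.002 -1.   ] F [ 0.34  0.13 -0.12] w 51.2
   [-0.9, -2.9, 30.5] [-0.01, -0.0, -0.03]
```

Emit:
send_rows:
  series:
    - [[-1,-3,6,0,0,0],[-1,-3,12,0,0,0],[-1,-3,18,0,0,0],[-1,-3,24,0,0,0],[-1,-3,29,0,0,0],[-1,-3,29,0,0,0],[-1,-3,29,0,0,0]]

```text
clock: 2.9
tcp_pos: [520.4, 245.3, 11.3]
tool_rot: [0.071, -3.14, 0.003]
ft_force: [0.1, -0.5, 0.8]
grip_width: 50.8
```

```bash
python3 -c "
from h import *
s=snap('side','side4')
rows((520.5,245.4,6,92.8))
cv2.imwrite('pics/c11.png',cv2.resize(s['color'][130:230,215:315,::-1],None,fx=6,fy=6,interpolation=cv2.INTER_CUBIC))
"
```

```text
clk 2.95 tcp [520.7 245.3  11.6] yaw 92.61 z [-0.    -0.002 -1.   ] F [-0.49 -1.48 -0.53] w 50.9
   [0.2, 0.1, 5.6] [-0.01, -0.0, -0.03]
```

View pics/c11.png

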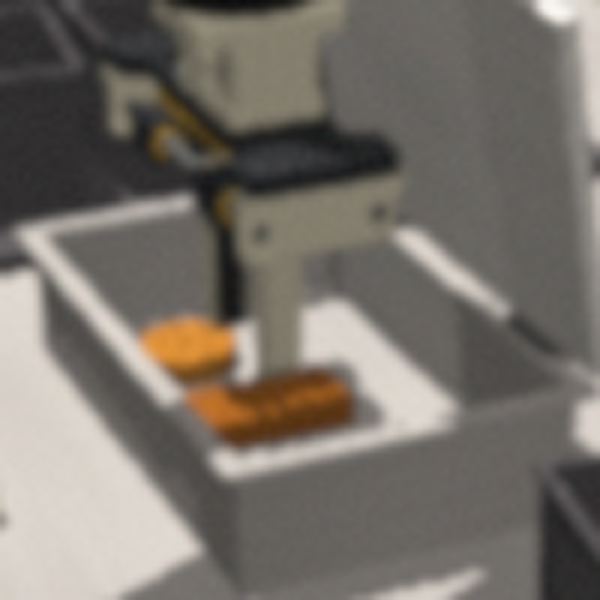

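```bash
python3 -c "
from h import *
s=snap('top','top4');t=ld('side4')
o=cv2.resize(cv2.convertScaleAbs(s['color'][140:240,130:260,::-1],alpha=1.5),None,fx=6,fy=6,interpolation=cv2.INTER_CUBIC)
p=ctrl.state()['tcp_pos'];print(p)
for c,dy in(((0,0,255),-94),((0,255,0),94)):
  for dz in(84,150):
    pts=np.array([(proj(s,(p[0]+dx,p[1]+dy,p[2]+dz))-[129.6,139.6])*6 for dx in(-37,37)]).astype(int)
    cv2.line(o,tuple(map(int,pts[0])),tuple(map(int,pts[1])),c,2)
cv2.imwrite('pics/c12.png',o)
"
```

```text
[520.86451316 245.40093394  11.8112137 ]
```

View pics/c12.png

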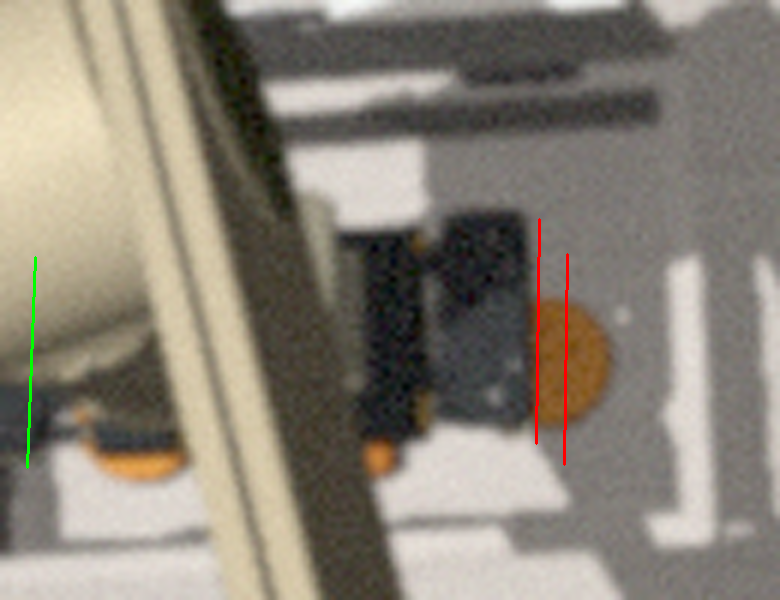

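```bash
python3 -c "
from h import *
t=ld('side4')
def ony(u,v,y):
    c,d=ray(t,214.6+u/6,129.6+v/6); return (c+d*(y-c[1])/d[1]).round(1)
print('plate',ony(245,255,153),ony(400,240,153),'tip near',ony(262,370,220),ony(300,370,220),'if behind',ony(280,370,267),'far dark',ony(228,315,271))
print('bar edge',[onz(t,214.6+u/6,129.6+v/6,21).round(0) for u,v in((190,395),(350,378),(235,440),(355,415))])
"
```

```text
plate [488.8 153.  137.4] [558.7 153.  132.3] tip near [516.9 220.   46.5] [535.4 220.   42.9] if behind [541.7 267.   19.5] far dark [517.8 271.   51.7]
bar edge [array([492., 256.,  21.]), array([569., 243.,  21.]), array([498., 205.,  21.]), array([558., 207.,  21.])]
```

```bash
python3 -c "
from h import *
s=ld('top0');t=ld('side0')
o=cv2.convertScaleAbs(t['color'][:,:,::-1],alpha=1.2);o=cv2.resize(o[95:345,180:430],None,fx=3,fy=3,interpolation=cv2.INTER_CUBIC)
q=lambda P:tuple(map(int,(proj(t,P)-[179.67,94.67])*3))
def poly(c,a,hx,hy,z,col):
    P=[q((c[0]+np.cos(a)*i-np.sin(a)*j,c[1]+np.sin(a)*i+np.cos(a)*j,z)) for i,j in((-hx,-hy),(hx,-hy),(hx,hy),(-hx,hy))]
    cv2.polylines(o,[np.array(P)],True,col,1)
poly((525.4,245.6),.045,39,19,21,(0,255,0))
poly((538.8,247),.0626,81,132.5,65,(0,0,255))
poly((518.7,-220.5),.167,50,155,12,(255,0,0))
poly((349.5,256),.27,51,24,23,(0,255,255))
cv2.imwrite('pics/c13.png',o)
"
```

```text
(no output)
```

View pics/c13.png

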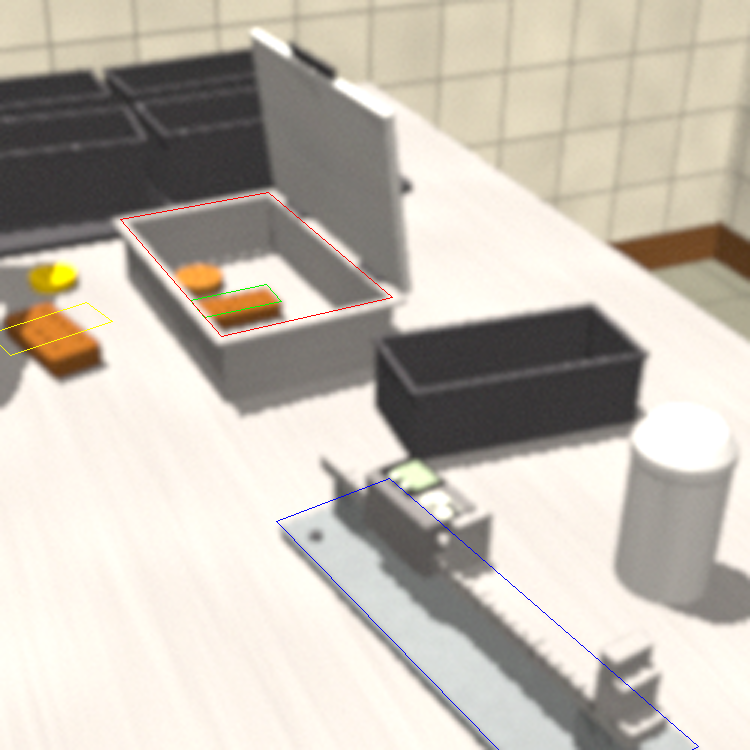

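```bash
python3 -c "
from h import *
s=ld('top0');t=ld('side0')
print(proj(s,(0,0,0)),proj(s,(0,0,20)),[onz(s,u,v,15).round(0) for u,v in((248,395),(347,395))])
print(proj(t,(0,0,0)),[onz(t,u,v,15).round(0) for u,v in((108,262),(100,328),(0,345))])
rows()
"
```

```text
[297.49124948 445.48776781] [297.55581124 448.87900562] [array([108., 106.,  15.]), array([ 108., -106.,   15.])]
[ 50.63608209 303.39670062] [array([114.,  80.,  15.]), array([  93., -125.,   15.]), array([ -68., -102.,   15.])]
clk 3.0 tcp [520.9 245.4  11.8] yaw 92.61 z [ 0.    -0.001 -1.   ] F [-0.31  0.15 -0.79] w 51.2
```

Emit:
send_rows:
  series:
    - [[0,0,2,0,0,0],[0,0,4,0,0,0],[0,0,5,0,0,0],[0,0,5,0,0,0],[0,0,5,0,0,0],[0,0,5,0,0,0],[0,0,5,0,0,0],[0,0,5,0,0,0]]
  hand: -1

```text
clock: 3.8
tcp_pos: [520.9, 245.4, 6.9]
tool_rot: [-0.071, 3.141, -0.002]
ft_force: [0.8, -0.0, 0.3]
grip_width: 0.5
```

```bash
python3 -c "
from h import *
s=snap('side','side5')
rows()
cv2.imwrite('pics/c14.png',cv2.resize(s['color'][130:230,215:315,::-1],None,fx=6,fy=6,interpolation=cv2.INTER_CUBIC))
"
```

```text
clk 3.85 tcp [520.9 245.4   6.8] yaw 92.61 z [ 0.    -0.001 -1.   ] F [-0.25  0.72 -0.32] w 0.3
```

View pics/c14.png

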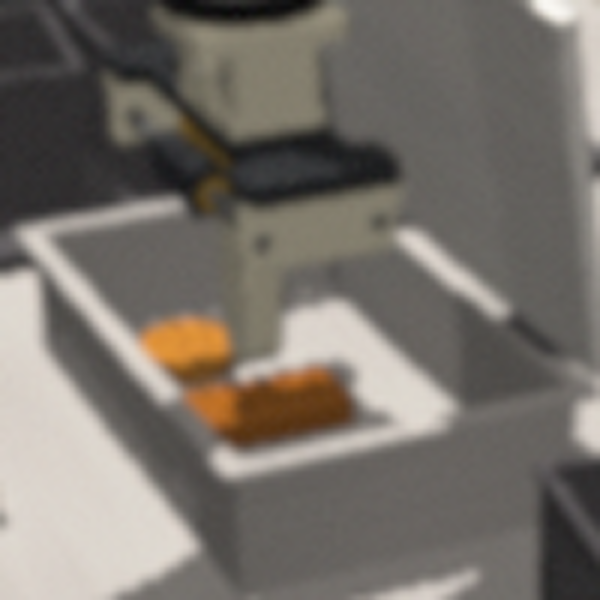

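```bash
python3 -c "
from h import *
s=ld('top4');t=ld('side4')
def tri(a,b):
    c1,d1=ray(s,*a);c2,d2=ray(t,*b)
    d1/=np.linalg.norm(d1);d2/=np.linalg.norm(d2)
    k=np.linalg.lstsq(np.stack([d1,-d2],1),c2-c1,rcond=None)[0]
    p,q=c1+k[0]*d1,c2+k[1]*d2; return ((p+q)/2).round(1),np.linalg.norm(p-q).round(1)
for dv in(0,2.5):
  for a,b in(((527,425),(235,190)),((525,210),(400,165))):
    print(dv,tri((129.6+a[0]/6,139.6+a[1]/6),(214.6+b[0]/6,129.6+b[1]/6-dv)))
# residuals of side camera on static points
for nm,X,uv in(('cal corner',(443.9,-76.5,12),(179.67+280/3,94.67+530/3)),('base L',(108,106,15),(108,262)),('base R',(108,-106,15),(100,328))):
    print(nm,np.array(uv)-proj(t,X))
"
```

```text
0 (array([487.8, 154.2, 166.6]), np.float64(3.6))
0 (array([560.2, 155.7, 165.5]), np.float64(0.6))
2.5 (array([487.3, 153. , 173.7]), np.float64(2.9))
2.5 (array([559.2, 154.4, 172.9]), np.float64(0.2))
cal corner [0.83599023 2.79107591]
base L [3.10057725 5.91112039]
base R [-8.64971115  9.37438524]
```

```bash
python3 -c "
from h import *
t=ld('side5')
for dv in(0,2.8):
    for u in(237,278):
        c,d=ray(t,214.6+u/6,129.6+352/6-dv); print(dv,(c+d*(245-c[1])/d[1]).round(1))
rows((520.5,246,190,92.8))
"
```

```text
0 [513.2 245.   44.9]
0 [533.5 245.   41. ]
2.8 [513.5 245.   53.6]
2.8 [533.7 245.   49.8]
clk 3.85 tcp [520.9 245.4   6.8] yaw 92.61 z [ 0.    -0.001 -1.   ] F [-0.25  0.72 -0.32] w 0.3
   [0.3, 0.4, -183.2] [-0.01, 0.0, -0.03]
```

The fingers closed fully (0.3 mm) at a reported z of 6.8, so they shut above the bar. That confirms the pictures: the reported z is about 40 mm too low, while x and y agree with the triangulated gripper body (within about 3 mm). I'll reopen and find the true height by gently touching the box floor.

Emit:
send_rows:
  series:
    - [[0,0,0,0,0,0],[0,0,0,0,0,0],[0,0,0,0,0,0],[0,0,0,0,0,0],[0,0,5,0,0,0],[0,0,10,0,0,0],[0,0,15,0,0,0],[0,0,20,0,0,0],[0,0,24,0,0,0],[0,0,24,0,0,0],[0,0,24,0,0,0]]
  hand: 0.1

```text
clock: 4.95
tcp_pos: [520.8, 245.3, -17.3]
tool_rot: [0.071, -3.141, 0.002]
ft_force: [0.1, -0.1, 1.5]
grip_width: 50.9
```

```bash
python3 -c "
from h import *
s=snap('side','side6')
rows()
cv2.imwrite('pics/c15.png',cv2.resize(s['color'][130:230,215:315,::-1],None,fx=6,fy=6,interpolation=cv2.INTER_CUBIC))
"
```

```text
clk 5.0 tcp [521.  245.4 -17. ] yaw 92.6 z [ 0.    -0.001 -1.   ] F [-0.17 -0.41  0.03] w 51.1
```

View pics/c15.png

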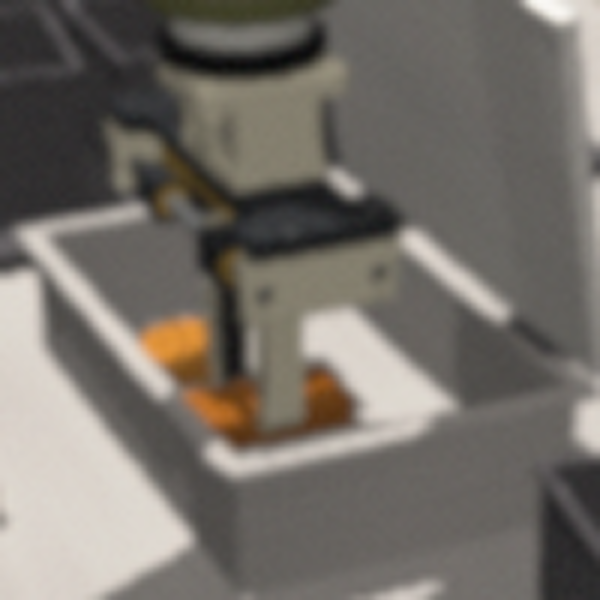

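The fingers now straddle the bar (near fingertip at crop pixel 285,425, below the bar's top) at a reported z of -17, with no force. Creeping down.

Emit:
send_rows:
  series:
    - [[0,0,2,0,0,0],[0,0,4,0,0,0],[0,0,6,0,0,0],[0,0,8,0,0,0],[0,0,8,0,0,0]]

```text
clock: 5.5
tcp_pos: [520.7, 245.3, -25.5]
tool_rot: [0.071, -3.14, 0.002]
ft_force: [-0.7, -0.5, 0.4]
grip_width: 51.7
```

Emit:
send_rows:
  series:
    - [[0,0,1,0,0,0],[0,0,2,0,0,0],[0,0,3,0,0,0],[0,0,4,0,0,0],[0,0,4,0,0,0]]

```text
clock: 6.0
tcp_pos: [520.6, 245.2, -29.7]
tool_rot: [0.071, -3.14, 0.003]
ft_force: [0.2, -0.7, 0.8]
grip_width: 51.1
```

Emit:
send_rows:
  series:
    - [[0,0,1,0,0,0],[0,0,2,0,0,0],[0,0,3,0,0,0],[0,0,3,0,0,0]]

```text
clock: 6.4
tcp_pos: [520.7, 245.3, -31.6]
tool_rot: [0.072, -3.14, 0.003]
ft_force: [-5.2, -1.8, 10.2]
grip_width: 51.0
```

Emit:
send_rows:
  series:
    - [[0,0,1,0,0,0],[0,0,2,0,0,0],[0,0,2,0,0,0]]

```text
clock: 6.7
tcp_pos: [520.8, 245.3, -31.7]
tool_rot: [0.072, -3.14, 0.003]
ft_force: [-9.6, -3.6, 19.4]
grip_width: 51.0
```

Floor contact came at a reported z of -31.5 (really +3), so the offset is 34.5 mm. I raise slightly and grip.

Emit:
send_rows:
  series:
    - [[0,0,-2,0,0,0],[0,0,-4,0,0,0],[0,0,-4,0,0,0],[0,0,-4,0,0,0]]

```text
clock: 7.1
tcp_pos: [520.7, 245.2, -27.9]
tool_rot: [0.072, -3.14, 0.003]
ft_force: [-0.0, -0.0, -0.4]
grip_width: 51.2
```

Emit:
send_rows:
  series:
    - [[0,0,0,0,0,0],[0,0,0,0,0,0],[0,0,0,0,0,0],[0,0,0,0,0,0],[0,0,0,0,0,0]]
  hand: -1

```text
clock: 7.6
tcp_pos: [520.6, 245.2, -28.0]
tool_rot: [0.072, -3.139, 0.003]
ft_force: [0.1, 0.1, -1.4]
grip_width: 37.9
```

```bash
python3 -c "
from h import *
rows((520.5,245.4,-28,92.8))
"
```

```text
clk 7.6 tcp [520.6 245.2 -28. ] yaw 92.63 z [-0.001 -0.002 -1.   ] F [ 0.06  0.11 -1.36] w 37.9
   [0.1, 0.2, -0.0] [-0.02, -0.01, -0.03]
```

Emit:
send_rows:
  series:
    - [[0,0,-15,0,0,0],[0,0,-40,0,0,0],[0,0,-70,0,0,0],[0,0,-100,0,0,0],[0,0,-130,0,0,0],[0,0,-150,0,0,0],[0,0,-150,0,0,0],[0,0,-150,0,0,0]]

```text
clock: 8.4
tcp_pos: [521.0, 245.6, 122.5]
tool_rot: [0.072, -3.141, 0.003]
ft_force: [-0.0, 0.3, -2.5]
grip_width: 37.7
```

```bash
python3 -c "
from h import *
w=[(520.6+f*10.6,245.2-f*539.7,125,92.6-f*83.0) for f in np.arange(1,17)/16]
rows(*w)
s=snap('side','side7')
cv2.imwrite('pics/c16.png',cv2.resize(s['color'][40:240,160:360,::-1],None,fx=3,fy=3,interpolation=cv2.INTER_CUBIC))
"
```

```text
clk 8.4 tcp [521.  245.6 122.5] yaw 92.63 z [-0.    -0.002 -1.   ] F [-0.03  0.31 -2.47] w 37.7
   [1.3, -34.1, -2.5] [-0.02, -0.0, 0.87]
   [2.2, -67.8, -2.4] [-0.02, 0.0, 1.73]
   [3.1, -101.6, -2.4] [-0.02, 0.0, 2.6]
   [4.0, -135.3, -2.3] [-0.02, 0.0, 3.46]
   [4.9, -169.0, -2.3] [-0.02, 0.0, 4.33]
   [5.8, -202.7, -2.2] [-0.02, 0.0, 5.19]
   [6.6, -236.5, -2.1] [-0.02, 0.0, 6.06]
   [7.5, -270.2, -2.1] [-0.01, 0.0, 6.92]
   [8.4, -303.9, -2.0] [-0.01, 0.01, 7.79]
   [9.3, -337.6, -2.0] [-0.01, 0.01, 8.65]
   [10.2, -371.4, -1.9] [-0.01, 0.01, 9.52]
   [11.1, -405.1, -1.9] [-0.01, 0.01, 10.38]
   [12.0, -438.8, -1.8] [-0.01, 0.01, 11.24]
   [12.8, -472.5, -1.8] [-0.01, 0.01, 12.11]
   [13.7, -506.3, -1.7] [-0.01, 0.01, 12.97]
   [14.6, -540.0, -1.7] [-0.01, 0.01, 13.84]
```

View pics/c16.png

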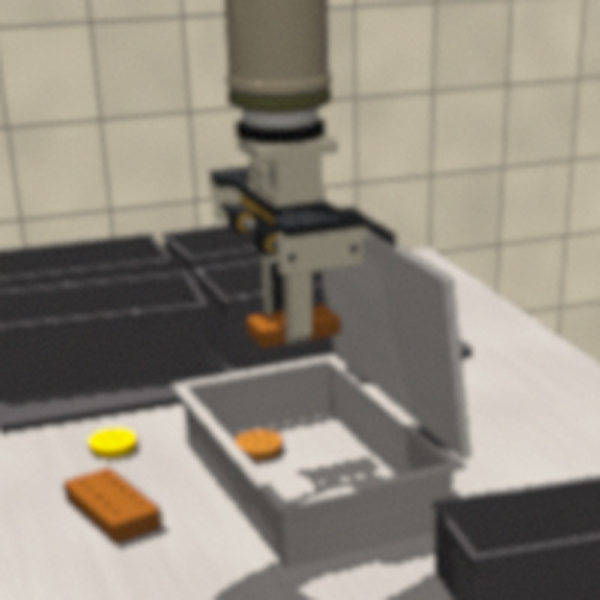

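The bar is held level (crop pixel 295,325). I'll translate past the lid first and turn only after that.

Emit:
send_rows:
  series:
    - [[0,-15,-3,0,0,0],[0,-45,-3,0,0,0],[0,-80,-3,0,0,0],[0,-115,-3,0,0,0],[0,-150,-3,0,0,0],[0,-185,-3,0,0,0],[2,-220,-3,0,0,0.6],[4,-255,-3,0,0,1.8],[6,-290,-3,0,0,3],[7,-325,-3,0,0,4.2],[8,-360,-3,0,0,5.4],[9,-390,-3,0,0,6.6]]

```text
clock: 9.65
tcp_pos: [527.3, -147.0, 123.6]
tool_rot: [-1.004, -2.973, 0.005]
ft_force: [-0.1, -0.2, -1.2]
grip_width: 37.4
```

```bash
python3 -c "
from h import *
rows((531.2,-294.5,125,9.56))
"
```

```text
clk 9.65 tcp [ 527.3 -147.   123.6] yaw 52.68 z [-0.005 -0.002 -1.   ] F [-0.09 -0.16 -1.23] w 37.4
   [-92.5, -114.9, -1.2] [-0.05, -0.01, 7.19]
```

Emit:
send_rows:
  series:
    - [[-13,-16,-1,0,0,1],[-28,-35,-1,0,0,2.1],[-43,-53,-1,0,0,3.2],[-58,-72,-1,0,0,4.3],[-72,-89,-1,0,0,5.4],[-83,-103,-1,0,0,6.4],[-92,-115,-1,0,0,7.2],[-92.5,-115,-1,0,0,7.2],[-92.5,-115,-1,0,0,7.2],[-92.5,-115,-1,0,0,7.2]]

```text
clock: 10.65
tcp_pos: [530.6, -293.9, 124.2]
tool_rot: [-2.025, -2.397, 0.007]
ft_force: [0.3, 0.6, -1.8]
grip_width: 37.6
```

```bash
python3 -c "
from h import *
rows((531.2,-294.5,125,9.56))
s=snap('side','side8');t=snap('top','top8')
cv2.imwrite('pics/c17.png',np.hstack([cv2.resize(s['color'][180:380,250:450,::-1],None,fx=2,fy=2),cv2.resize(t['color'][150:250,370:470,::-1],None,fx=4,fy=4)]))
"
```

```text
clk 10.65 tcp [ 530.6 -293.9  124.2] yaw 9.61 z [-0.006 -0.001 -1.   ] F [ 0.33  0.63 -1.81] w 37.6
   [-0.7, 0.5, -0.8] [-0.06, 0.0, 0.01]
```

View pics/c17.png

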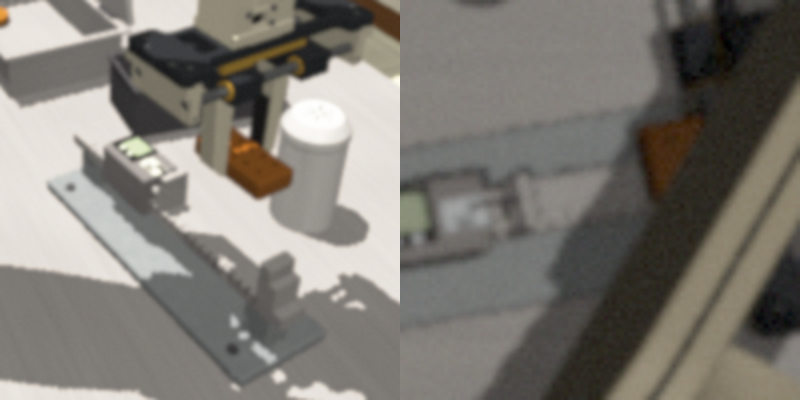

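```bash
python3 -c "
from h import *
t=ld('top8')
a,b=onz(t,429.7,181,173),onz(t,433.5,199,173);print(a,b,np.linalg.norm(a-b))
o=np.array([518.7,-220.5]);y=np.array([-np.sin(.167),np.cos(.167)]);x=np.array([np.cos(.167),np.sin(.167)])
m=(a+b)[:2]/2-o;print('end mid cal x,y',m@x,m@y)
p=np.array([530.6,-293.9])-o;print('tcp cal',p@x,p@y)
"
```

```text
[ 543.78852888 -256.7268182   173.        ] [ 508.74485209 -262.5809551   173.        ] 35.52928653756576
end mid cal x,y 0.9530733015200394 -39.86694490745538
tcp cal -0.4664573514934886 -74.35692582092965
```

Emit:
send_rows:
  series:
    - [[0,0,20,0,0,0],[0,0,45,0,0,0],[0,0,65,0,0,0],[0,0,80,0,0,0],[0,0,90,0,0,0],[0,0,90,0,0,0],[0,0,90,0,0,0]]

```text
clock: 11.45
tcp_pos: [531.0, -294.1, 35.3]
tool_rot: [-2.026, -2.398, 0.007]
ft_force: [-0.5, 0.3, -0.8]
grip_width: 37.7
```

Emit:
send_rows:
  series:
    - [[0,0,1,0,0,0],[0,0,2,0,0,0],[0,0,3,0,0,0],[0,0,3,0,0,0]]

```text
clock: 11.85
tcp_pos: [531.0, -294.1, 32.5]
tool_rot: [-2.026, -2.398, 0.007]
ft_force: [0.1, 0.2, -0.2]
grip_width: 37.5
```

```bash
python3 -c "
from h import *
rows()
s=snap('side','side9')
cv2.imwrite('pics/c18.png',cv2.resize(s['color'][230:370,280:440,::-1],None,fx=4,fy=4))
"
```

```text
clk 11.85 tcp [ 531.  -294.1   32.5] yaw 9.61 z [-0.004 -0.002 -1.   ] F [ 0.1   0.24 -0.22] w 37.5
```

View pics/c18.png

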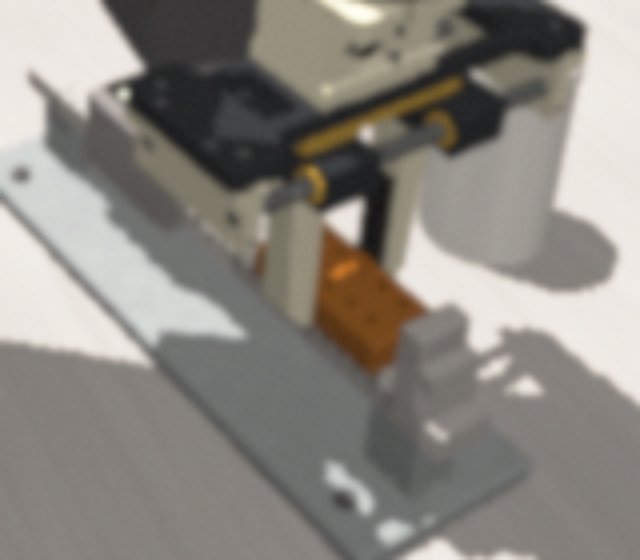

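The bar hangs just over the beam in front of the fixed jaw (bar end near pixel 390,350), centred on it. Lowering to contact.

Emit:
send_rows:
  series:
    - [[0,0,1,0,0,0],[0,0,2,0,0,0],[0,0,3,0,0,0],[0,0,3,0,0,0]]

```text
clock: 12.3
tcp_pos: [530.8, -294.0, 29.1]
tool_rot: [-2.026, -2.398, 0.007]
ft_force: [-0.0, 0.5, -1.2]
grip_width: 37.8
```

Emit:
send_rows:
  series:
    - [[0,0,1,0,0,0],[0,0,1.5,0,0,0],[0,0,1.5,0,0,0]]

```text
clock: 12.6
tcp_pos: [530.9, -294.1, 28.8]
tool_rot: [-2.026, -2.398, 0.007]
ft_force: [-3.5, 2.0, 6.4]
grip_width: 37.5
```

Contact at the predicted height (6 N). Release.

Emit:
send_rows:
  series:
    - [[0,0,0,0,0,0],[0,0,0,0,0,0],[0,0,0,0,0,0],[0,0,0,0,0,0],[0,0,0,0,0,0]]
  hand: 0.4

```text
clock: 13.1
tcp_pos: [530.8, -294.1, 28.6]
tool_rot: [-2.026, -2.398, 0.007]
ft_force: [-0.6, -0.0, 0.8]
grip_width: 65.0
```

Emit:
send_rows:
  series:
    - [[0,0,-10,0,0,0],[0,0,-35,0,0,0],[0,0,-60,0,0,0],[0,0,-80,0,0,0],[0,0,-90,0,0,0],[0,0,-90,0,0,0]]

```text
clock: 13.7
tcp_pos: [532.5, -294.7, 121.0]
tool_rot: [2.027, 2.399, -0.006]
ft_force: [0.4, -1.0, -0.3]
grip_width: 65.1
```

```bash
python3 -c "
from h import *
s=snap('side','side10')
cv2.imwrite('pics/c19.png',cv2.resize(s['color'][230:370,280:440,::-1],None,fx=4,fy=4))
o=np.array([518.7,-220.5]);y=np.array([-np.sin(.167),np.cos(.167)])
w=lambda cy,z:(*(o+y*cy),z,9.56)
rows(w(118,118),w(118,33))
"
```

```text
clk 13.75 tcp [ 531.7 -294.2  119.2] yaw 9.61 z [-0.004 -0.003 -1.   ] F [-0.98  0.68 -0.62] w 65.1
   [192.8, -0.4, 0.8] [-0.04, 0.02, 0.01]
   [193.0, -0.1, 85.8] [-0.04, 0.02, 0.01]
```

View pics/c19.png

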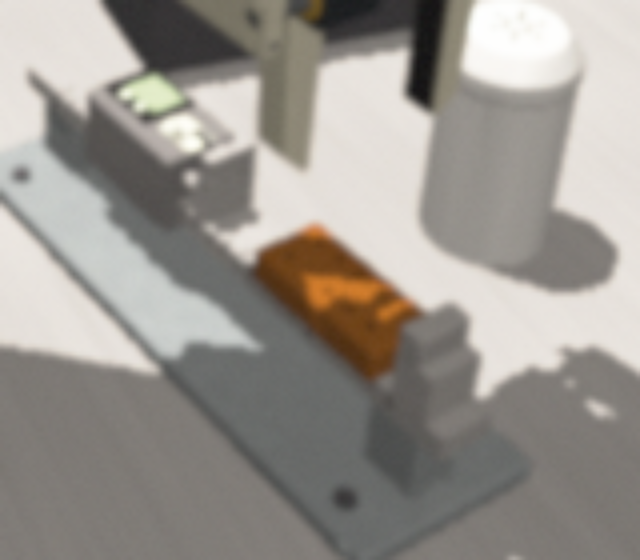

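The bar lies flat on the beam with a small gap to the fixed jaw (bar end about 400,340). Next I go behind the carriage with the fingers shut.

Emit:
send_rows:
  series:
    - [[20,0,0,0,0,0],[55,0,0,0,0,0],[95,0,0,0,0,0],[135,0,0,0,0,0],[170,0,0,0,0,0],[193,0,0,0,0,0],[193,0,5,0,0,0],[193,0,20,0,0,0],[193,0,40,0,0,0],[193,0,50,0,0,0],[193,0,50,0,0,0]]
  hand: -1

```text
clock: 14.85
tcp_pos: [497.1, -104.3, 65.6]
tool_rot: [-2.025, -2.394, 0.01]
ft_force: [-1.1, -0.3, -0.3]
grip_width: 0.3
```

```bash
python3 -c "
from h import *
s=snap('side','side11')
cv2.imwrite('pics/c20.png',cv2.resize(s['color'][170:330,250:400,::-1],None,fx=4,fy=4))
o=np.array([518.7,-220.5]);y=np.array([-np.sin(.167),np.cos(.167)])
w=lambda cy,z:(*(o+y*cy),z,9.56)
rows(w(118,31.5),w(100,31.5))
"
```

```text
clk 14.9 tcp [ 498.1 -104.5   67.2] yaw 9.55 z [-0.007 -0.002 -1.   ] F [ 0.32 -0.18  0.22] w 0.6
   [0.2, 1.3, 35.7] [-0.07, 0.01, -0.0]
   [-17.8, 1.3, 35.7] [-0.07, 0.01, -0.0]
```

View pics/c20.png

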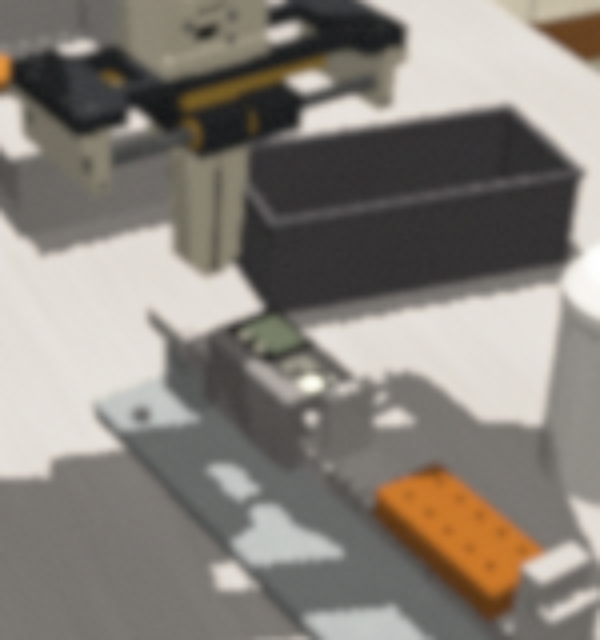

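Fingers shut and clear above the beam behind the carriage. Descending to push height.

Emit:
send_rows:
  series:
    - [[0,1,10,0,0,0],[0,1,20,0,0,0],[0,1,28,0,0,0],[0,1,33,0,0,0],[0,1,35,0,0,0],[0,1,35,0,0,0],[0,1,35,0,0,0]]

```text
clock: 15.6
tcp_pos: [499.1, -104.4, 32.5]
tool_rot: [-2.026, -2.396, 0.009]
ft_force: [0.4, -0.5, -0.0]
grip_width: 0.4
```

Emit:
send_rows:
  series:
    - [[-2,0,0,0,0,0],[-5,0,0,0,0,0],[-8,0,0,0,0,0],[-11,0,0,0,0,0],[-14,0,0,0,0,0],[-17,0,0,0,0,0],[-20,0,0,0,0,0]]

```text
clock: 16.3
tcp_pos: [502.3, -123.9, 32.5]
tool_rot: [-2.026, -2.395, 0.008]
ft_force: [-2.0, 10.6, 4.6]
grip_width: 0.5
```

```bash
python3 -c "
from h import *
s=snap('side','side12')
cv2.imwrite('pics/c21.png',cv2.resize(s['color'][170:330,250:400,::-1],None,fx=4,fy=4))
o=np.array([518.7,-220.5]);y=np.array([-np.sin(.167),np.cos(.167)])
p=ctrl.state();print((p['tcp_pos'][:2]-o)@y,p['ft_force'][:2]@y)
rows()
"
```

```text
97.91585758156468 2.164790931816661
clk 16.35 tcp [ 502.4 -124.    32.5] yaw 9.55 z [-0.006 -0.001 -1.   ] F [-0.61  2.09 -0.08] w 0.5
```

View pics/c21.png

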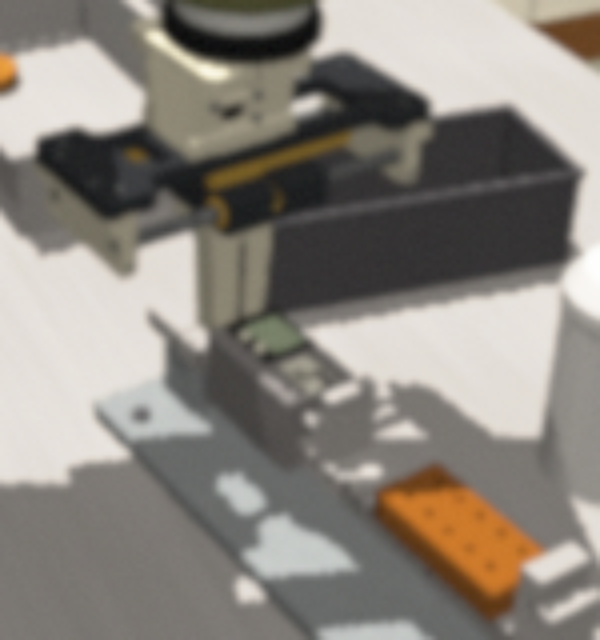

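Contact made (10 N at TCP cal-y 97.9, consistent with a gap of about 123 mm). Pushing.

Emit:
send_rows:
  series:
    - [[-3,0,0,0,0,0],[-6,0,0,0,0,0],[-9,0,0,0,0,0],[-12,0,0,0,0,0],[-15,0,0,0,0,0],[-18,0,0,0,0,0],[-21,0,0,0,0,0],[-24,0,0,0,0,0],[-27,0,0,0,0,0],[-30,0,0,0,0,0]]

```text
clock: 17.35
tcp_pos: [507.0, -151.6, 32.5]
tool_rot: [-2.023, -2.394, 0.005]
ft_force: [-2.2, 10.0, 5.5]
grip_width: 0.5
```

```bash
cat > q.py <<'E'
from h import *
import sys
n=sys.argv[1]
o=np.array([518.7,-220.5]);y=np.array([-np.sin(.167),np.cos(.167)]);x=np.array([y[1],-y[0]])
p=ctrl.state();print('cal y',(p['tcp_pos'][:2]-o)@y,'x',(p['tcp_pos'][:2]-o)@x,'F',p['ft_force'][:2]@y)
s=snap('side',n)
cv2.imwrite(f'pics/{n}c.png',cv2.resize(s['color'][200:340,290:430,::-1],None,fx=5,fy=5,interpolation=cv2.INTER_CUBIC))
rows()
E
python3 q.py side13
```

```text
cal y 69.85113384688283 x -0.07251313051314762 F 10.261101492238316
clk 17.4 tcp [ 507.1 -152.1   32.5] yaw 9.58 z [-0.007  0.002 -1.   ] F [-1.53  9.05  5.57] w 0.6
```

View pics/side13c.png

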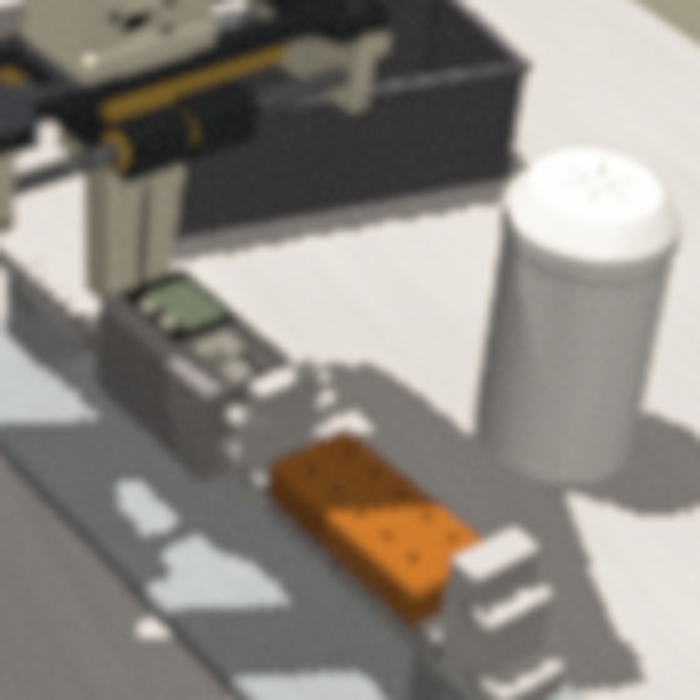

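Emit:
send_rows:
  series:
    - [[-2,0,0,0,0,0],[-4,0,0,0,0,0],[-6,0,0,0,0,0],[-8,0,0,0,0,0],[-10,0,0,0,0,0],[-12,0,0,0,0,0]]

```text
clock: 18.0
tcp_pos: [508.8, -162.0, 32.5]
tool_rot: [-2.021, -2.392, 0.002]
ft_force: [-3.3, 10.2, 5.9]
grip_width: 0.5
```

```bash
python3 q.py side14
```

```text
cal y 59.367123310417874 x -0.0748806097396852 F 10.564466834254276
clk 18.05 tcp [ 508.8 -162.3   32.5] yaw 9.6 z [-0.008  0.005 -1.   ] F [-1.82  9.14  5.54] w 0.5
```

View pics/side14c.png

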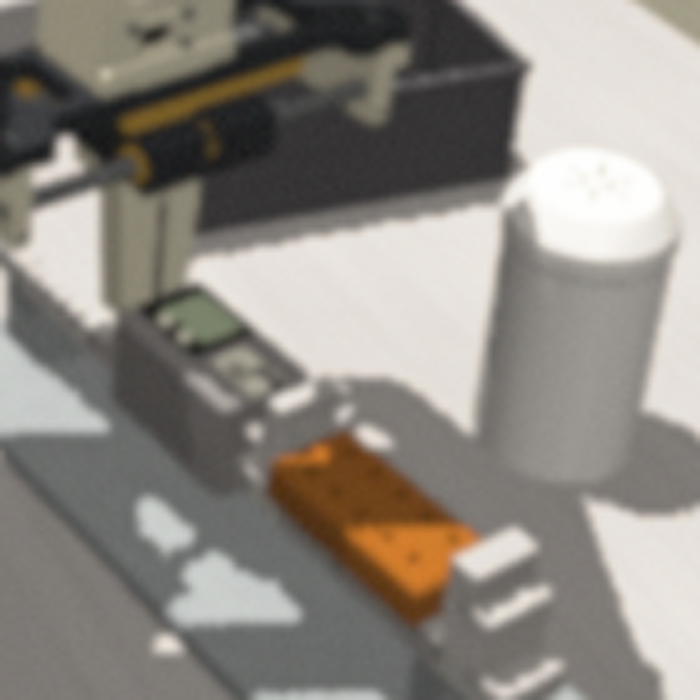

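Emit:
send_rows:
  series:
    - [[-1,0,0,0,0,0],[-2,0,0,0,0,0],[-3,0,0,0,0,0],[-4,0,0,0,0,0]]

```text
clock: 18.45
tcp_pos: [509.1, -164.1, 32.5]
tool_rot: [-2.019, -2.391, -0.0]
ft_force: [-2.9, 10.9, 6.3]
grip_width: 0.7
```

Emit:
send_rows:
  series:
    - [[-1,0,0,0,0,0],[-2,0,0,0,0,0],[-3,0,0,0,0,0]]

```text
clock: 18.75
tcp_pos: [509.3, -165.1, 32.5]
tool_rot: [-2.016, -2.389, -0.003]
ft_force: [-2.4, 11.1, 7.2]
grip_width: 0.5
```

```bash
python3 q.py side15
```

```text
cal y 56.16541094593252 x -0.10485119750601099 F 11.342367261735784
clk 18.8 tcp [ 509.3 -165.3   32.5] yaw 9.67 z [-0.011  0.011 -1.   ] F [-2.2  10.31  5.74] w 0.5
```

View pics/side15c.png

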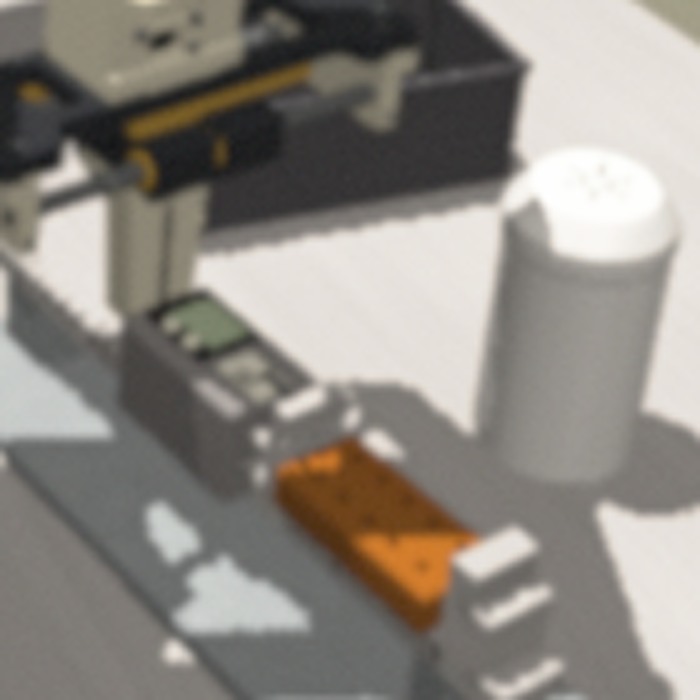

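Emit:
send_rows:
  series:
    - [[-1,0,0,0,0,0],[-2,0,0,0,0,0],[-3,0,0,0,0,0],[-4,0,0,0,0,0],[-5,0,0,0,0,0]]

```text
clock: 19.3
tcp_pos: [509.8, -168.2, 32.6]
tool_rot: [-2.014, -2.387, -0.006]
ft_force: [-3.6, 10.4, 7.0]
grip_width: 0.5
```

```bash
python3 q.py side16
```

```text
cal y 53.04812545453456 x -0.13010891946742473 F 10.868255661777393
clk 19.35 tcp [ 509.8 -168.4   32.6] yaw 9.7 z [-0.012  0.014 -1.   ] F [-2.94 10.36  6.63] w -0.1
```

View pics/side16c.png

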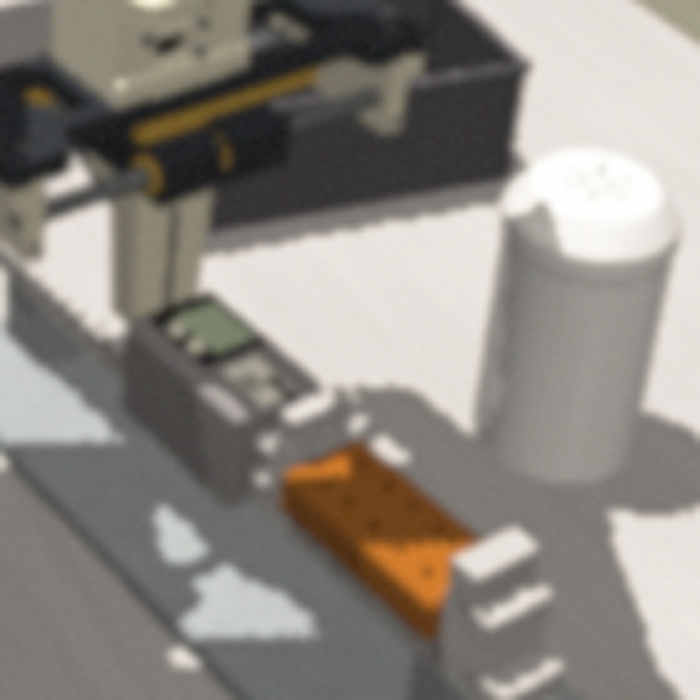

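Emit:
send_rows:
  series:
    - [[-1,0,0,0,0,0],[-2,0,0,0,0,0],[-3,0,0,0,0,0]]

```text
clock: 19.65
tcp_pos: [509.9, -169.2, 32.6]
tool_rot: [-2.011, -2.385, -0.008]
ft_force: [-2.5, 12.2, 7.4]
grip_width: 0.6
```

```bash
python3 q.py side17
```

```text
cal y 52.02010518570235 x -0.1890808439976175 F 12.480158453175443
clk 19.7 tcp [ 509.9 -169.3   32.6] yaw 9.73 z [-0.013  0.018 -1.   ] F [-2.89 10.17  6.4 ] w 0.2
```

Emit:
send_rows:
  series:
    - [[-1,0,0,0,0,0],[-2,0,0,0,0,0],[-3,0,0,0,0,0]]

```text
clock: 20.0
tcp_pos: [510.0, -170.0, 32.6]
tool_rot: [-2.009, -2.383, -0.012]
ft_force: [-2.6, 12.7, 8.5]
grip_width: 0.7
```

```bash
python3 q.py side18
```

```text
cal y 51.259656145202065 x -0.20480520634408447 F 12.986608003419231
clk 20.05 tcp [ 510.  -170.1   32.6] yaw 9.76 z [-0.014  0.022 -1.   ] F [-2.59 11.83  7.21] w 0.7
```

View pics/side18c.png

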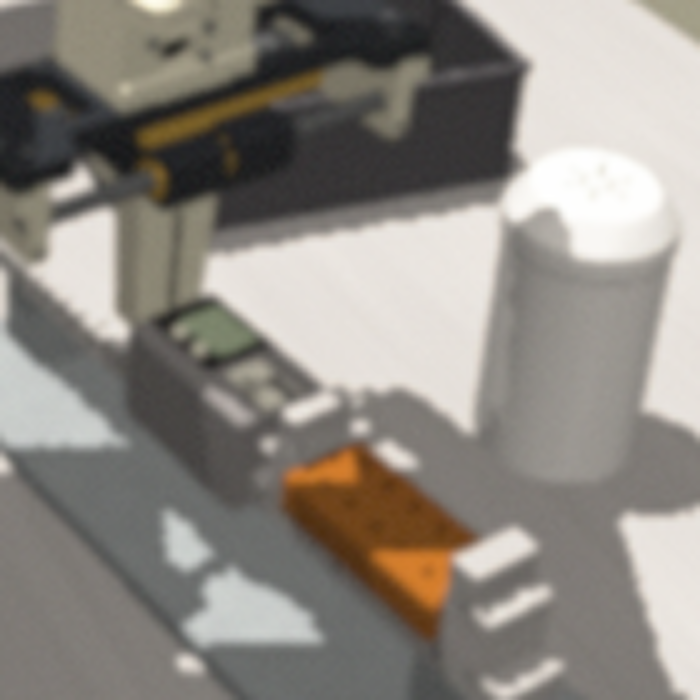

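Emit:
send_rows:
  series:
    - [[-1,0,0,0,0,0],[-2,0,0,0,0,0],[-3,0,0,0,0,0],[-4,0,0,0,0,0]]

```text
clock: 20.45
tcp_pos: [510.1, -171.4, 32.6]
tool_rot: [-2.005, -2.381, -0.015]
ft_force: [-3.5, 13.3, 9.1]
grip_width: 0.4
```

```bash
python3 q.py side19
```

```text
cal y 49.8866453256518 x -0.27152870766071574 F 13.688486966865456
clk 20.5 tcp [ 510.2 -171.4   32.6] yaw 9.8 z [-0.016  0.026 -1.   ] F [-3.57 13.13  7.91] w 0.4
```

View pics/side19c.png

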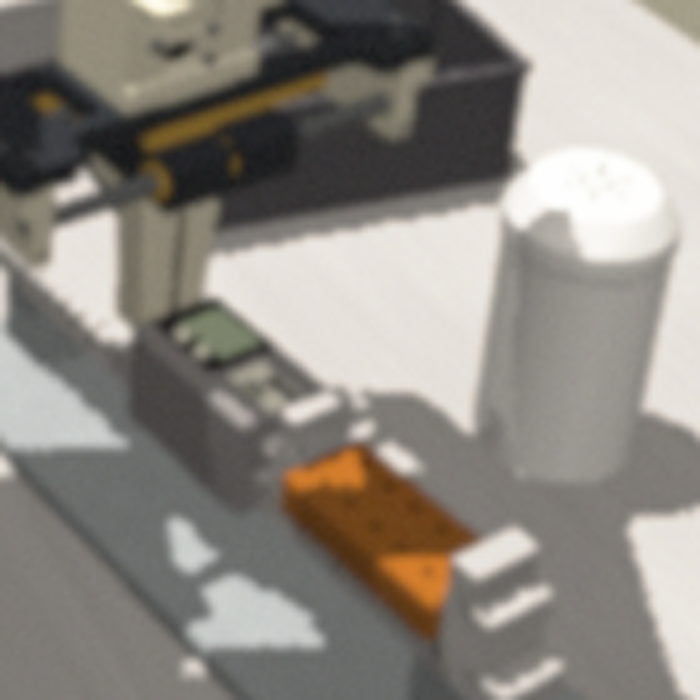

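Emit:
send_rows:
  series:
    - [[-1,0,0,0,0,0],[-2,0,0,0,0,0],[-3,0,0,0,0,0],[-4,0,0,0,0,0]]

```text
clock: 20.9
tcp_pos: [510.3, -172.6, 32.6]
tool_rot: [-2.002, -2.378, -0.019]
ft_force: [-5.3, 16.0, 10.2]
grip_width: 0.6
```

```bash
python3 q.py side20; python3 - <<'E'
from h import *
t=snap('top','top20')
a=[ld('side13'),ld('side20')]
cv2.imwrite('pics/c22.png',np.hstack([cv2.resize(a[0]['color'][250:310,305:365,::-1],None,fx=6,fy=6,interpolation=cv2.INTER_CUBIC),cv2.resize(a[1]['color'][250:310,310:370,::-1],None,fx=6,fy=6,interpolation=cv2.INTER_CUBIC)]))
E
```

```text
cal y 48.667071200906804 x -0.32888202159316127 F 16.61194914655236
clk 20.95 tcp [ 510.3 -172.6   32.6] yaw 9.84 z [-0.017  0.03  -0.999] F [-3.39 14.33  8.82] w 0.5
```

View pics/c22.png

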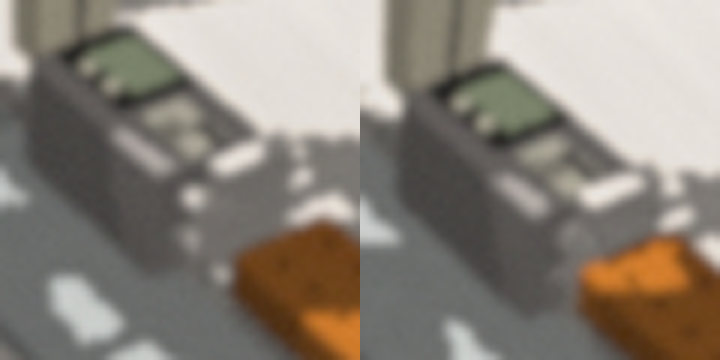

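Force is about 15 N (10 N friction plus about 5 N spring), and the kinematics give about 3.6 mm of jaw travel. I stop and back off.

Emit:
send_rows:
  series:
    - [[3,0,0,0,0,0],[10,0,0,0,0,0],[20,0,0,0,0,0],[20,0,-10,0,0,0],[20,0,-40,0,0,0],[20,0,-80,0,0,0],[20,0,-120,0,0,0],[20,0,-150,0,0,0],[20,0,-150,0,0,0]]

```text
clock: 21.9
tcp_pos: [512.7, -159.1, 190.0]
tool_rot: [-2.008, -2.386, -0.023]
ft_force: [-0.1, -1.2, 0.9]
grip_width: 0.3
```

```bash
python3 q.py side21; python3 - <<'E'
from h import *
a=ld('side21');t=snap('top','top21')
cv2.imwrite('pics/c23.png',np.hstack([cv2.resize(a['color'][240:340,305:405,::-1],None,fx=4,fy=4,interpolation=cv2.INTER_CUBIC),cv2.resize(t['color'][150:250,370:470,::-1],None,fx=4,fy=4,interpolation=cv2.INTER_CUBIC)]))
E
```

```text
cal y 61.57791761163142 x 4.269260277676392 F -1.1839614109863543
clk 21.95 tcp [ 511.5 -158.5  186.9] yaw 9.84 z [-0.012  0.027 -1.   ] F [-0.37  0.13 -0.71] w 0.3
```

View pics/c23.png

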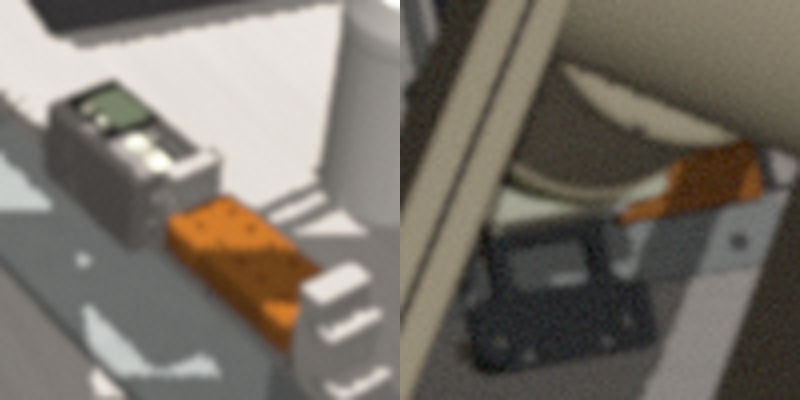

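The bar now sits between both jaws (side view, bar from 170,220 to 300,340). Next the lid: around its -y side to behind it, turning the tool on the way.

```bash
cat > lid.py <<'E'
from h import *
H=np.array([625.6,252.4]);xd=np.array([np.cos(.0626),np.sin(.0626)])
def P(ph,r=150,off=7.5,dz=0):
    q=H+xd*(-r*np.cos(ph)+11*np.sin(ph)+off)
    return (q[0],q[1],65+r*np.sin(ph)+11*np.cos(ph)-34.5+dz,93.59)
E
python3 - <<'E'
from lid import *
rows((695,-60,190,93.59))
print(P(1.42),P(0))
E
```

```text
clk 22.0 tcp [ 510.2 -157.9  184.5] yaw 9.84 z [-0.015  0.029 -0.999] F [-0.6   0.13 -0.33] w 0.2
   [65.1, 198.8, -5.4] [0.14, -0.31, -13.96]
(np.float64(621.4494946217854), np.float64(252.1398384375999), np.float64(180.4502445967865), 93.59) (np.float64(483.3791204816225), np.float64(243.48532507495932), np.float64(41.5), 93.59)
```

Emit:
send_rows:
  series:
    - [[3,10,-6,0,0,-0.8],[9,27,-6,0,0,-2],[15,45,-6,0,0,-3.2],[21,63,-6,0,0,-4.4],[27,81,-6,0,0,-5.6],[33,99,-6,0,-0.1,-6.8],[39,117,-6,0,-0.1,-8],[45,135,-6,0,-0.2,-9.2],[50,153,-6,0.1,-0.2,-10.4],[55,170,-6,0.1,-0.2,-11.6],[60,187,-6,0.1,-0.3,-12.8],[65,199,-6,0.14,-0.31,-13.96]]

```text
clock: 23.2
tcp_pos: [694.8, -59.4, 187.8]
tool_rot: [0.107, -3.136, -0.001]
ft_force: [-0.1, 0.3, 0.4]
grip_width: 0.3
```

```bash
python3 - <<'E'
from lid import *
b=P(1.42,off=60)
rows((695,-60,190,93.59),(*b[:2],180,93.59))
t=snap('top','top22')
cv2.imwrite('pics/c24.png',cv2.resize(cv2.convertScaleAbs(t['color'][150:250,360:480,::-1],alpha=1.4),None,fx=6,fy=6,interpolation=cv2.INTER_CUBIC))
E
```

```text
clk 23.2 tcp [694.8 -59.4 187.8] yaw 93.91 z [-0.004  0.001 -1.   ] F [-0.08  0.3   0.36] w 0.3
   [-0.2, -0.6, -2.2] [0.01, -0.03, 0.05]
   [-0.6, 315.5, 8.1] [0.01, -0.03, 0.05]
```

View pics/c24.png

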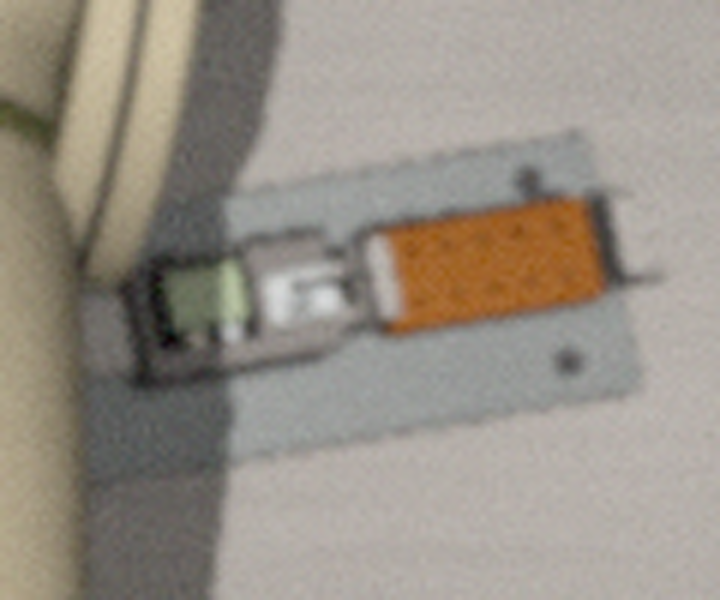

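The bar lies square against both jaws (crop pixels 385–605, edges parallel to the beam). I'll compare the jaw pushback in close-up later. Moving behind the lid.

Emit:
send_rows:
  series:
    - [[0,10,2,0,0,0],[0,40,4,0,0,0],[0,75,6,0,0,0],[0,110,8,0,0,0],[0,145,8,0,0,0],[0,180,8,0,0,0],[0,215,8,0,0,0],[0,250,8,0,0,0],[0,285,8,0,0,0],[0,308,8,0,0,0],[0,316,8,0,0,0],[0,316,8,0,0,0]]

```text
clock: 24.45
tcp_pos: [670.4, 257.6, 179.0]
tool_rot: [0.12, -3.135, -0.001]
ft_force: [0.4, -0.3, 0.6]
grip_width: 0.1
```

```bash
python3 - <<'E'
from lid import *
rows(P(1.42,off=60),P(1.42,off=15))
s=snap('side','side23')
cv2.imwrite('pics/c25.png',cv2.resize(s['color'][60:240,180:380,::-1],None,fx=3.5,fy=3.5,interpolation=cv2.INTER_CUBIC))
t=snap('top','top23')
a=ld('top0')['color'][165:245,345:475,::-1];b=t['color'][165:245,345:475,::-1]
f=lambda q:cv2.resize(cv2.convertScaleAbs(q,alpha=1.5),None,fx=4.6,fy=3.7*4.6/3.7,interpolation=cv2.INTER_CUBIC)[:300]
cv2.imwrite('pics/c26.png',np.vstack([f(a),f(b)]))
E
```

```text
clk 24.45 tcp [670.4 257.6 179. ] yaw 94.37 z [-0.005  0.    -1.   ] F [ 0.42 -0.27  0.62] w 0.1
   [-3.3, -2.4, -1.4] [0.01, -0.05, 0.13]
   [41.7, -1.8, -1.2] [0.01, -0.05, 0.13]
```

View pics/c25.png

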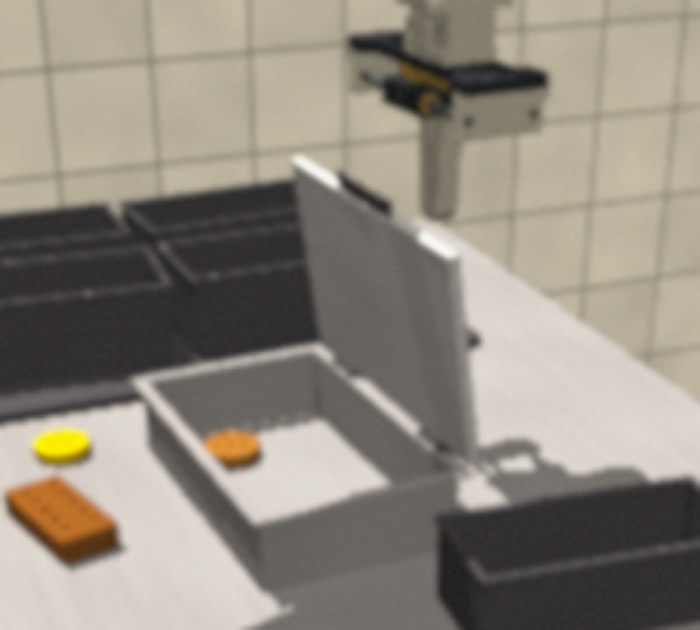

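View pics/c26.png

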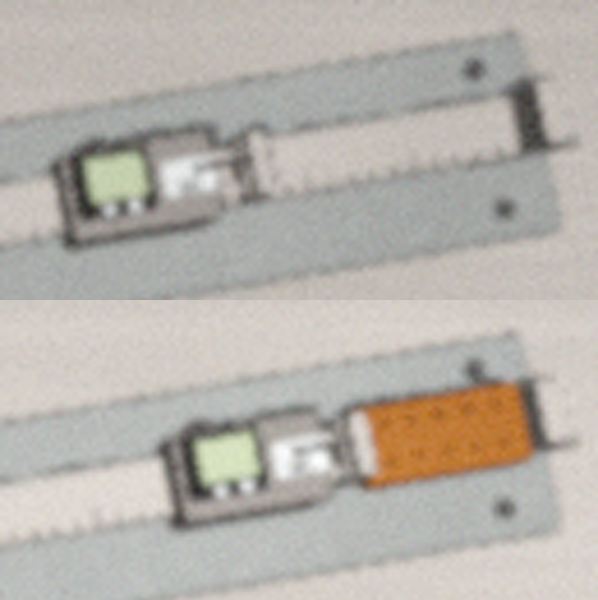

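```bash
python3 - <<'E'
from h import *
o=np.array([518.7,-220.5]);y=np.array([-np.sin(.167),np.cos(.167)]);x=np.array([y[1],-y[0]])
def rect(n,yc):
    t=ld(n);S=8
    # rectify plane z=90, cal x -22..22, cal y yc+75..yc-10
    src=[];W,Hh=90,46
    for cy,cx in((yc+50,23),(yc-40,23),(yc-40,-23),(yc+50,-23)):
        p=o+y*cy+x*cx; src.append(proj(t,(p[0],p[1],90)))
    M=cv2.getPerspectiveTransform(np.float32(src),np.float32([[0,0],[W*S,0],[W*S,Hh*S],[0,Hh*S]]))
    return cv2.convertScaleAbs(cv2.warpPerspective(t['color'][:,:,::-1],M,(W*S,Hh*S),flags=cv2.INTER_CUBIC),alpha=1.3)[40:330]
A=rect('top0',40);B=rect('top23',-10)
cv2.imwrite('pics/c27.png',np.vstack([A,B]))
E
```

```text
(no output)
```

View pics/c27.png

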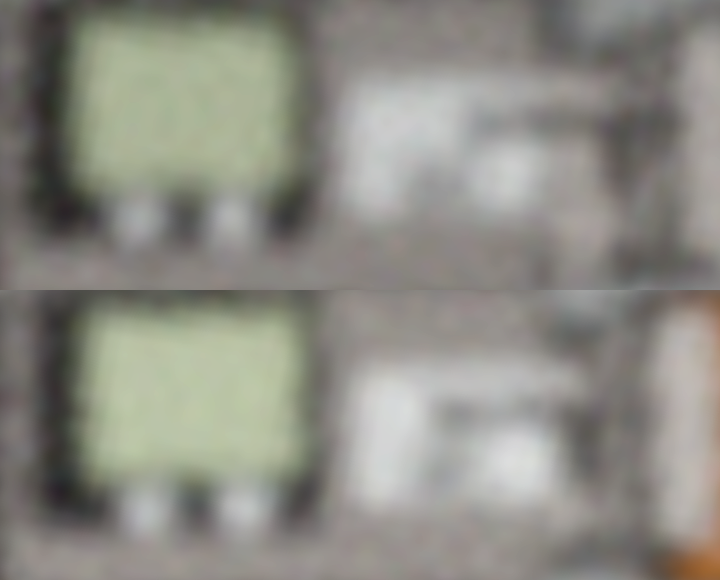

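The pushback reads clearly. Relative to its carriage the jaw has moved back about 4 mm (34 px at 8 px/mm), and the pointer tip (about 437) stands at the thick mark (about 445). The clamp is right; now the lid.

```bash
python3 - <<'E'
from lid import *
rows(P(1.42,off=40),P(1.42,off=20),P(1.42,off=10),P(1.38),P(1.32),P(1.25),P(1.18),P(1.11),P(1.04))
E
```

```text
clk 24.55 tcp [671.3 255.7 179.6] yaw 94.29 z [-0.004  0.    -1.   ] F [ 0.1  -0.06  0.02] w 0.5
   [17.5, -0.2, -0.8] [0.01, -0.04, 0.12]
   [37.5, 0.0, -0.7] [0.01, -0.04, 0.12]
   [47.5, 0.1, -0.7] [0.01, -0.04, 0.12]
   [56.0, 0.2, -0.1] [0.01, -0.04, 0.12]
   [64.9, 0.3, 1.3] [0.01, -0.04, 0.12]
   [75.2, 0.5, 3.6] [0.01, -0.04, 0.12]
   [85.3, 0.6, 6.5] [0.01, -0.04, 0.12]
   [95.1, 0.7, 10.2] [0.01, -0.04, 0.12]
   [104.7, 0.8, 14.6] [0.01, -0.04, 0.12]
```

Emit:
send_rows:
  series:
    - [[15,0,-1,0,0,0],[35,0,-1,0,0,0],[46,0,-1,0,0,0],[52,0,-1,0,0,0],[58,0,0,0,0,0],[65,0,1,0,0,0],[75,0,3.5,0,0,0],[85,1,6.5,0,0,0]]

```text
clock: 25.35
tcp_pos: [588.6, 248.3, 174.3]
tool_rot: [-0.113, 3.139, -0.0]
ft_force: [6.2, -3.3, -0.3]
grip_width: 0.6
```

```bash
python3 - <<'E'
from lid import *
s=snap('side','side24')
rows(*[P(a) for a in (1.11,1.04,.96,.88,.8,.72,.65,.58,.51,.45)])
cv2.imwrite('pics/c28.png',cv2.resize(s['color'][60:240,180:380,::-1],None,fx=3,fy=3,interpolation=cv2.INTER_CUBIC))
E
```

```text
clk 25.4 tcp [586.9 248.6 173.7] yaw 94.13 z [-0.002 -0.    -1.   ] F [ 4.99 -0.19  1.05] w -0.0
   [10.4, 1.5, 4.0] [-0.0, -0.02, 0.09]
   [20.0, 1.6, 8.3] [-0.0, -0.02, 0.09]
   [30.6, 1.7, 14.1] [-0.0, -0.02, 0.09]
   [40.7, 1.8, 20.7] [-0.0, -0.02, 0.09]
   [50.2, 1.9, 28.1] [-0.0, -0.02, 0.09]
   [59.1, 2.0, 36.2] [-0.0, -0.02, 0.09]
   [66.3, 2.0, 43.8] [-0.0, -0.02, 0.09]
   [73.0, 2.1, 52.0] [-0.0, -0.02, 0.09]
   [79.0, 2.2, 60.5] [-0.0, -0.02, 0.09]
   [83.8, 2.2, 68.2] [-0.0, -0.02, 0.09]
```

View pics/c28.png

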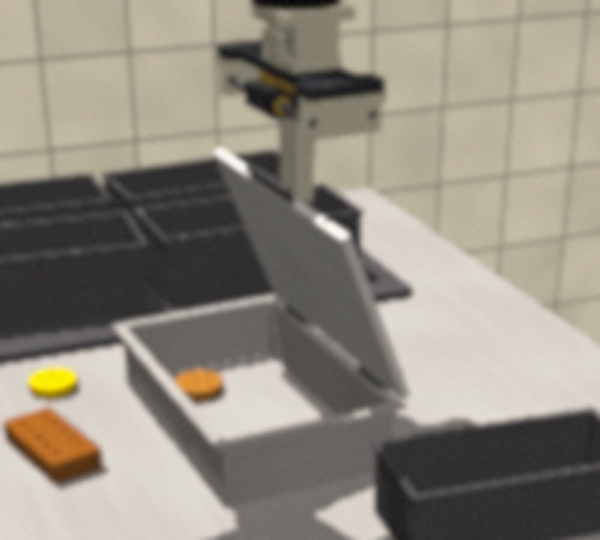

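The lid is following the finger (5–6 N) and leans visibly towards the robot. Continuing along the arc.

Emit:
send_rows:
  series:
    - [[10,1,4,0,0,0],[20,1.5,8,0,0,0],[30,1.5,14,0,0,0],[40,2,21,0,0,0],[50,2,28,0,0,0],[59,2,36,0,0,0],[66,2,44,0,0,0],[73,2,52,0,0,0],[79,2,60,0,0,0],[84,2,68,0,0,0]]

```text
clock: 26.4
tcp_pos: [502.6, 244.2, 105.2]
tool_rot: [0.113, -3.138, 0.001]
ft_force: [2.6, -1.9, 2.3]
grip_width: 0.7
```

```bash
python3 - <<'E'
from lid import *
s=snap('side','side25')
rows(*[P(a) for a in (.43,.4,.36,.32,.28,.24,.2,.16,.12,.08,.04,0)])
cv2.imwrite('pics/c29.png',cv2.resize(s['color'][60:240,180:380,::-1],None,fx=3,fy=3,interpolation=cv2.INTER_CUBIC))
E
```

```text
clk 26.45 tcp [501.  244.1 103.5] yaw 94.13 z [-0.004 -0.001 -1.   ] F [ 1.52  0.2  -0.39] w 0.7
   [-0.6, 0.4, 0.4] [-0.01, -0.04, 0.09]
   [1.5, 0.5, 4.4] [-0.01, -0.04, 0.09]
   [4.1, 0.5, 9.9] [-0.01, -0.04, 0.09]
   [6.5, 0.5, 15.4] [-0.01, -0.04, 0.09]
   [8.6, 0.5, 21.0] [-0.01, -0.04, 0.09]
   [10.6, 0.6, 26.7] [-0.01, -0.04, 0.09]
   [12.3, 0.6, 32.5] [-0.01, -0.04, 0.09]
   [13.8, 0.6, 38.3] [-0.01, -0.04, 0.09]
   [15.0, 0.6, 44.2] [-0.01, -0.04, 0.09]
   [16.0, 0.6, 50.1] [-0.01, -0.04, 0.09]
   [16.8, 0.6, 56.1] [-0.01, -0.04, 0.09]
   [17.3, 0.7, 62.1] [-0.01, -0.04, 0.09]
```

View pics/c29.png

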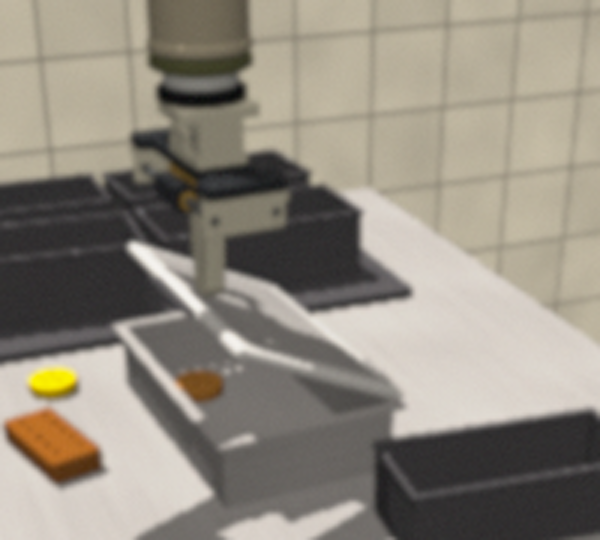

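Slowly now, first to about 0.2 rad, then a gentler last stretch (about 0.25 rad/s).

Emit:
send_rows:
  series:
    - [[1,0,3,0,0,0],[2.5,0,7,0,0,0],[4,0,10.5,0,0,0],[5.5,0,14,0,0,0],[7,0,17.5,0,0,0],[8.5,0,21,0,0,0],[10,0.5,25,0,0,0],[11,0.5,29,0,0,0],[12,0.5,33,0,0,0]]

```text
clock: 27.35
tcp_pos: [488.5, 243.6, 70.1]
tool_rot: [0.113, -3.135, 0.002]
ft_force: [-1.5, -1.9, 2.6]
grip_width: 0.6
```

```bash
python3 - <<'E'
from lid import *
rows(*[P(a) for a in (.16,.12,.08,.04,0)])
E
```

```text
clk 27.35 tcp [488.5 243.6  70.1] yaw 94.13 z [-0.005 -0.001 -1.   ] F [-1.54 -1.86  2.59] w 0.6
   [1.5, 0.2, 4.8] [-0.01, -0.05, 0.09]
   [2.7, 0.2, 10.7] [-0.01, -0.05, 0.09]
   [3.7, 0.2, 16.6] [-0.01, -0.05, 0.09]
   [4.5, 0.2, 22.6] [-0.01, -0.05, 0.09]
   [5.0, 0.3, 28.6] [-0.01, -0.05, 0.09]
```

Emit:
send_rows:
  series:
    - [[1,0,3,0,0,0],[1.5,0,6,0,0,0],[2,0,9,0,0,0],[3,0,12,0,0,0],[3.5,0,15,0,0,0],[4,0,18,0,0,0],[4.5,0,21,0,0,0],[5,0,24,0,0,0],[5,0,26,0,0,0]]

```text
clock: 28.25
tcp_pos: [483.6, 243.3, 43.9]
tool_rot: [0.113, -3.135, 0.001]
ft_force: [1.7, 0.5, 3.1]
grip_width: 0.4
```

Emit:
send_rows:
  series:
    - [[0,0,1,0,0,0],[0,0,2,0,0,0],[0,0,3,0,0,0]]

```text
clock: 28.55
tcp_pos: [483.4, 243.3, 41.3]
tool_rot: [0.113, -3.135, 0.001]
ft_force: [-5.0, -2.4, 14.2]
grip_width: 0.5
```

Emit:
send_rows:
  series:
    - [[0,0,1,0,0,0],[0,0,2,0,0,0],[0,0,3,0,0,0]]

```text
clock: 28.85
tcp_pos: [483.5, 243.3, 41.2]
tool_rot: [0.113, -3.135, 0.002]
ft_force: [-15.1, -7.3, 35.1]
grip_width: 0.5
```

The lid stops hard at reported z 41.2 (41.5 predicted for shut). Raise and check.

Emit:
send_rows:
  series:
    - [[0,0,-5,0,0,0],[0,0,-20,0,0,0],[0,0,-50,0,0,0],[0,0,-90,0,0,0],[-10,0,-130,0,0,0],[-10,30,-150,0,0,0],[-10,60,-150,0,0,0],[-10,95,-150,0,0,0],[-10,130,-150,0,0,0],[-10,150,-150,0,0,0],[-10,150,-150,0,0,0]]

```text
clock: 29.95
tcp_pos: [482.3, 396.2, 191.0]
tool_rot: [0.118, -3.134, 0.001]
ft_force: [-0.7, 0.0, -0.8]
grip_width: 0.0
```

```bash
python3 - <<'E'
from lid import *
rows()
s=snap('side','side30');t=snap('top','top30')
f=lambda q,k:cv2.resize(q,None,fx=k,fy=k,interpolation=cv2.INTER_CUBIC)
cv2.imwrite('pics/c30.png',f(s['color'][100:380,180:440,::-1],2))
cv2.imwrite('pics/c31.png',f(t['color'][60:260,80:480,::-1],2))
q=lambda P:proj(s,P).round(1)
c=np.array([538.8,247]);yd=np.array([-xd[1],xd[0]])
for ph in(0,.04,.1):
  for sy in(137.5,-137.5):
    p=H+xd*(-174*np.cos(ph)+11*np.sin(ph))+yd*sy; z=65+174*np.sin(ph)+11*np.cos(ph); print(ph,sy,(q((p[0],p[1],z))-[180,100])*2, (proj(t,(p[0],p[1],z))-[80,60])*2)
E
```

```text
clk 29.95 tcp [482.3 396.2 191. ] yaw 94.3 z [-0.006 -0.001 -1.   ] F [-0.74  0.04 -0.81] w 0.0
0 137.5 [ 74.2 128.6] [ 76.23716586 354.89259642]
0 -137.5 [143.6 208.6] [334.24719553 337.66863907]
0.04 137.5 [ 74.2 124.2] [ 73.89537872 353.94372866]
0.04 -137.5 [144.  203.6] [333.59228016 336.60298254]
0.1 137.5 [ 74.4 117.6] [ 70.33355589 352.00411586]
0.1 -137.5 [144.6 195.8] [332.57120465 334.48540319]
```

View pics/c30.png

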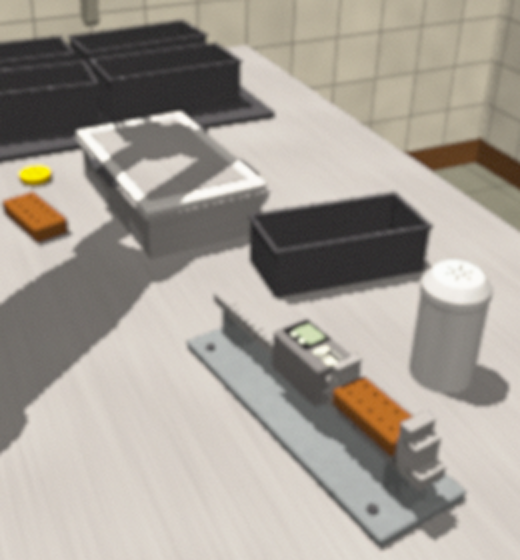

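View pics/c31.png

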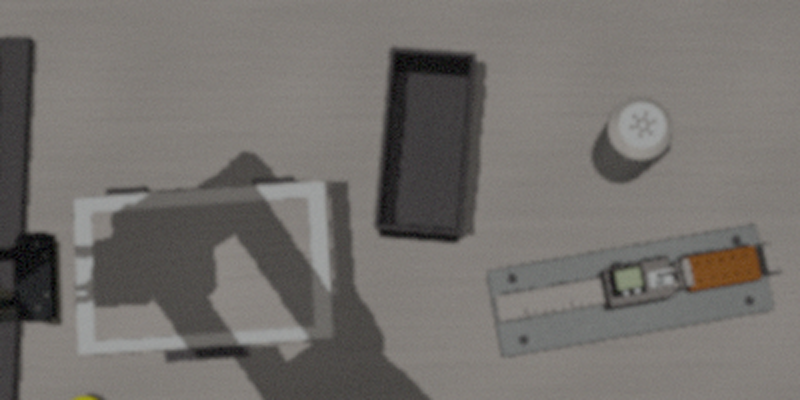

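The lid's free edge runs from (78,355) to (332,338) in the top view, against a prediction of (76,355) to (334,338) for fully shut. Tin and shaker stand where they were, the bar is clamped square, and the robot is clear. Handing in after a numeric check of the bar.

```bash
python3 - <<'E'
from h import *
t=ld('top30');im=cv2.resize(t['color'][:,:,::-1],None,fx=4,fy=4,interpolation=cv2.INTER_CUBIC)
m=cv2.inRange(cv2.cvtColor(im,cv2.COLOR_BGR2HSV),(3,110,40),(24,255,255));m[:,:1600]=0
c=max(cv2.findContours(m,0,1)[0],key=cv2.contourArea)
q=np.array([onz(t,(p[0]+.5)/4-.5,(p[1]+.5)/4-.5,78)[:2] for p in c[:,0]],np.float32)
r=cv2.minAreaRect(q);print(r)
o=np.array([518.7,-220.5]);y=np.array([-np.sin(.167),np.cos(.167)]);x=np.array([y[1],-y[0]])
d=np.array(r[0])-o;print('cal x,y',d@x,d@y,'expected y -86; yaw cal deg',np.degrees(.167))
hand_in()
E
```

```text
((533.3726196289062, -305.8508605957031), (37.526771545410156, 79.63299560546875), 10.03597354888916)
cal x,y 0.28105938999851415 -86.60240283514658 expected y -86; yaw cal deg 9.568395178684748
the job is handed in; nothing more can be done
```

The bar is clamped in the caliper and the lid is shut. The job is handed in at about 30 s, inside the 72 s limit; no verdict came back.

**Last checks (from the camera images):**
- **Bar position:** it is 0.3 mm off the beam's centre line, about 0.5° off its direction, and against the fixed jaw within the roughly 2 mm the camera can resolve.
- **Clamp:** the sliding jaw is pushed back about 4 mm and the pointer stands at the thick 5 N mark. While pushing, I felt about 15 N, which fits 10 N of carriage friction plus about 5 N of spring.
- **Lid:** it was lowered at about 0.25 rad/s at the end and stopped hard at the height expected for shut. Its edge is within about 1 pixel of where a shut lid should appear. Both round biscuits were left in the box; I did not touch them.
- **Surroundings:** by eye, the tin and shaker have not moved, and the arm is clear of everything.

**What disagreed:**
- **Reported tool height:** it was about 34.5 mm lower than the fingertips really were. The first closing shut on air above the bar. I then touched the box floor gently (about 19 N), measured the offset and used it from there on. Contact on the beam and the shut lid matched it.
- **Side camera:** it sits about 3 pixels off the top camera, so I took horizontal positions from the top view.

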